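Change the chip cutter's blade frame and hang the others on the carousel

TASK

Change the chip cutter over to wedges: press the catch so that the blade frame in it is let go, slide that frame out and hang it up, then slide the washed wedge frame (the one with spokes like a wheel) in along the rail until the catch clicks behind it. The frame you took out and every other washed grid frame standing on the worktop at the left go on the carousel, each by its eye on a free hook; turn the carousel by the bar on top so that a free hook faces you at the front each time, and hang frames only there. Frames that hang already must stay hanging; leave the other things on the worktop alone.

Things in the scene. Friction and masses are not known exactly. Their poses are not given: they have to be found in the camera images.
- stand: carousel stand: round steel foot 170 mm across with a centre post, fixed, never turned (its -x points to the front edge of the worktop, where the robot is). Origin at the centre of the foot's underside, on the carousel's axis. Frames hang with blades facing outwards (frame x along the rod), shoe down, origin 118 mm under the hook's seat
- rotor (a joint): angle of the carousel's rotor about the vertical axis (rad, anticlockwise from above is positive, reads 0 at the start whatever its direction, range -12 to 12; about 0.06 N m of friction, stays where it is left)
- turn_bar (a point): centre of the grip bar on top of the rotor, on its axis, 218 mm above the worktop: bar 52 long x 13 thick x 30 mm high (203 to 233 mm). The point's x axis lies along the bar and towards hook_0. Grip it across its thickness and turn it. The hub's top beneath is at 182 mm, so about 20 mm are free for fingertips under the bar
- hook_0 (a point): seat of carousel hook 0: top of a level 6 mm rod pointing straight out from the axis; the seat is 115 mm from the axis, 175 mm above the worktop. 10 to 22 mm inside the seat is an 11 mm bead; 8 to 19 mm outside it the tip turns up to 11 mm above the seat, so a frame's eye must pass over the tip (about 18 mm above its hanging height) and be let down
- hook_1 (a point): seat of carousel hook 1, 60 deg anticlockwise (from above) from hook_0; as hook_0
- hook_2 (a point): seat of carousel hook 2, 120 deg anticlockwise (from above) from hook_0; as hook_0
- hook_3 (a point): seat of carousel hook 3, 180 deg anticlockwise (from above) from hook_0; as hook_0
- hook_4 (a point): seat of carousel hook 4, 240 deg anticlockwise (from above) from hook_0; as hook_0
- hook_5 (a point): seat of carousel hook 5, 300 deg anticlockwise (from above) from hook_0; as hook_0
- used_frame: blade frame (fine grid) in the cutter at the start, 0.3 kg. 84 x 84 x 8 mm steel square on a grey shoe 44 (x) x 84 (y) x 8 mm; neck with the eye (hole 26 wide, 84 to 118 mm up); on top a grip tab 42 wide, 8 thick, 121 to 154 mm up: grip across its thickness, fingertips not under 121 mm. Origin: centre of the shoe's underside; x through the blades, y width, z up; symmetric
- wedge_frame: the blade frame with a ring and eight spokes like a wheel (cuts wedges), standing washed on its shoe on the worktop at the left. Size, grip and axes as used_frame.
- washed_a: washed blade frame with a coarse square grid, standing on its shoe on the worktop at the left; may be absent. Size, grip and axes as used_frame.
- washed_b: washed blade frame with a fine square grid, standing on its shoe on the worktop at the left; may be absent. Size, grip and axes as used_frame.
- hung_a: grid blade frame that hangs on hook_0 at the start. Size, grip and axes as used_frame.
- hung_b: grid blade frame that hangs on hook_1 at the start. Size, grip and axes as used_frame.
- hung_c: grid blade frame that hangs on hook_2 at the start; may be absent, then the hook is free. Size, grip and axes as used_frame.
- hung_d: grid blade frame that hangs on hook_4 at the start; may be absent, then the hook is free. Size, grip and axes as used_frame.
- cutter: chip cutter, aluminium, fixed. Origin on the worktop under its blade slot; x back along the pusher bed, y to the slot's mouth (robot's left). Slot: rail along y, floor 20 mm up, holds the shoe (44 in 47 mm) under two lips 11 mm above the floor: in and out only along y. The mouth is flared; a frame 145 mm or more from home along +y is clear of it. Behind it: 116 mm high, lever 185 mm
- cutter_home (a point): on the slot's floor, where a frame's origin is when fully home (frame y along the cutter's y, either way round). Against the end stop a frame is about 2.5 mm farther in (-y); let go, the ejector pushes it back to about +1 mm, against the catch. Pushing it home takes about 5 N
- catch (a joint): spring catch of the slot (m): 0 up, 0.0085 fully pressed; spring about 1 N. Its tooth stands 6 mm above the floor behind the shoe of a frame that is home, with a ramp towards the mouth: a frame pushed in presses it down and it snaps up behind the shoe (click) when home. Under a shoe that covers it, it stays down
- catch_pad (a point): centre of the top of the catch's black press pad, 26 x 24 mm, 51 mm above the worktop at the closed end of the slot (76 mm from home along -y). Pressed straight down 8 mm (1 to 3 N) it frees the frame, and a spring ejector (2 to 3 N) shoves the frame about 20 mm towards the mouth; then let go of the pad and slide the frame out by its tab
- temp_probe: bystander, to be left alone: cream hand thermometer 165 x 52 x 22 mm; origin at the centre of its underside
- canister: bystander, to be left alone: steel tumbler 70 mm across, 120 mm high; origin at the centre of its underside
- peeler: bystander, to be left alone: peeler 170 x 25 x 18 mm; origin at the centre of its underside
Mind the look-alikes: they are no part of the job. Leave any purple look-alike of the hung_a alone.

How it is judged:
On the way, in this order (a step that is already met when the one before it is completed fails the run):
1. the catch is pressed and the frame in the cutter comes free, out past the catch (value of joint catch above 0.0045 m and y of used_frame in the frame of cutter_home above 0.005 m), for 0.1 s.
2. the frame taken out hangs on a hook at the front of the carousel, let go ((horizontal distance between used_frame and hook_0 below 0.02 m or horizontal distance between used_frame and hook_1 below 0.02 m or horizontal distance between used_frame and hook_2 below 0.02 m or horizontal distance between used_frame and hook_3 below 0.02 m or horizontal distance between used_frame and hook_4 below 0.02 m or horizontal distance between used_frame and hook_5 below 0.02 m) and height (world z) of used_frame between 0.0473 and 0.0653 m and x of used_frame in the frame of stand below -0.07 m and contact force between the fingers and used_frame below 0.2 N), for 0.2 s.
3. the wedge frame is home in the cutter and the catch has clicked up behind it (x of wedge_frame in the frame of cutter_home between -0.003 and 0.003 m and y of wedge_frame in the frame of cutter_home between -0.003 and 0.003 m and z of wedge_frame in the frame of cutter_home below 0.004 m and value of joint catch below 0.0015 m), for 0.2 s.
At the end, for the whole second after the job is handed in: Wedge frame home in the slot (3 mm along and across), catch up behind it (1.5 mm); the frame taken out, every washed grid frame and all frames that hung at the start hang on carousel hooks (within 20 mm sideways of the seat, 8 mm in height), all at rest (all of step 3 and linear speed of each of wedge_frame, used_frame, washed_a, washed_b, hung_a, hung_b, hung_c, hung_d below 0.03 m/s and (horizontal distance between used_frame and hook_0 below 0.02 m or horizontal distance between used_frame and hook_1 below 0.02 m or horizontal distance between used_frame and hook_2 below 0.02 m or horizontal distance between used_frame and hook_3 below 0.02 m or horizontal distance between used_frame and hook_4 below 0.02 m or horizontal distance between used_frame and hook_5 below 0.02 m) and height (world z) of used_frame between 0.0473 and 0.0653 m and (horizontal distance between washed_a and hook_0 below 0.02 m or horizontal distance between washed_a and hook_1 below 0.02 m or horizontal distance between washed_a and hook_2 below 0.02 m or horizontal distance between washed_a and hook_3 below 0.02 m or horizontal distance between washed_a and hook_4 below 0.02 m or horizontal distance between washed_a and hook_5 below 0.02 m) and height (world z) of washed_a between 0.0473 and 0.0653 m and (horizontal distance between washed_b and hook_0 below 0.02 m or horizontal distance between washed_b and hook_1 below 0.02 m or horizontal distance between washed_b and hook_2 below 0.02 m or horizontal distance between washed_b and hook_3 below 0.02 m or horizontal distance between washed_b and hook_4 below 0.02 m or horizontal distance between washed_b and hook_5 below 0.02 m) and height (world z) of washed_b between 0.0473 and 0.0653 m and (horizontal distance between hung_a and hook_0 below 0.02 m or horizontal distance between hung_a and hook_1 below 0.02 m or horizontal distance between hung_a and hook_2 below 0.02 m or horizontal distance between hung_a and hook_3 below 0.02 m or horizontal distance between hung_a and hook_4 below 0.02 m or horizontal distance between hung_a and hook_5 below 0.02 m) and height (world z) of hung_a between 0.0473 and 0.0653 m and (horizontal distance between hung_b and hook_0 below 0.02 m or horizontal distance between hung_b and hook_1 below 0.02 m or horizontal distance between hung_b and hook_2 below 0.02 m or horizontal distance between hung_b and hook_3 below 0.02 m or horizontal distance between hung_b and hook_4 below 0.02 m or horizontal distance between hung_b and hook_5 below 0.02 m) and height (world z) of hung_b between 0.0473 and 0.0653 m and (horizontal distance between hung_c and hook_0 below 0.02 m or horizontal distance between hung_c and hook_1 below 0.02 m or horizontal distance between hung_c and hook_2 below 0.02 m or horizontal distance between hung_c and hook_3 below 0.02 m or horizontal distance between hung_c and hook_4 below 0.02 m or horizontal distance between hung_c and hook_5 below 0.02 m) and height (world z) of hung_c between 0.0473 and 0.0653 m and (horizontal distance between hung_d and hook_0 below 0.02 m or horizontal distance between hung_d and hook_1 below 0.02 m or horizontal distance between hung_d and hook_2 below 0.02 m or horizontal distance between hung_d and hook_3 below 0.02 m or horizontal distance between hung_d and hook_4 below 0.02 m or horizontal distance between hung_d and hook_5 below 0.02 m) and height (world z) of hung_d between 0.0473 and 0.0653 m); the robot touches nothing.
It fails at once if a frame that hung at the start is knocked off the carousel (height (world z) of any of hung_a, hung_b, hung_c, hung_d below 0.0273 m).
It fails at once if a frame is put on a hook that does not face the front (more than about 50 degrees off) ((contact force between the fingers and used_frame above 1 N and horizontal distance between used_frame and stand below 0.125 m and height (world z) of used_frame between 0.0473 and 0.0613 m and x of used_frame in the frame of stand above -0.07 m) or (contact force between the fingers and washed_a above 1 N and horizontal distance between washed_a and stand below 0.125 m and height (world z) of washed_a between 0.0473 and 0.0613 m and x of washed_a in the frame of stand above -0.07 m) or (contact force between the fingers and washed_b above 1 N and horizontal distance between washed_b and stand below 0.125 m and height (world z) of washed_b between 0.0473 and 0.0613 m and x of washed_b in the frame of stand above -0.07 m)).
It fails at once if a bystander is moved by more than 3 cm (distance of any of temp_probe, canister, peeler from where it was at the start of the episode above 0.03 m).
Of washed_a, washed_b only 1 to 2 are there at a start; the rules pass over those that are not, and their reading is None.
Of hung_c, hung_d only 1 to 1 are there at a start; the rules pass over those that are not, and their reading is None.
At some moment in a run one of wedge_frame may be knocked a few centimetres aside while the robot is not near it.
It also fails if it takes over 208 s, if anything falls off the work surface, if the arm or the gripper's body presses on something with over 40 N, if the wrist force passes 120 N, or if a joint passes its speed limit or range.

ROBOT

A 6-joint arm with a two-finger parallel gripper is mounted at the origin on a cart in front of the work surface, level with it; the furniture and walls round the work are solid. World frame = base frame: x ahead of the robot, y to its left, z up, the work surface at z = 0. Lengths are in m, angles in rad, forces in N, time in s.
With the tool pointing down it reaches from about 0.275 to 0.85 m from the base axis. Payload 19 kg.
Tool frame: the origin (TCP) lies midway between the tips of the shut fingers; the grasp point (between the pads) lies 19 mm behind it; x points along the fingers, z is the direction in which the jaws open and shut, and the axes are right-handed (so a half turn about x gives the same grasp; the last joint's range is limited). The gripper opens to 85 mm and grips with 20 to 120 N. Pads are 22 mm wide; open, the fingers measure 114 mm over their backs; the gripper's body (76 mm by 85 mm) begins 54 mm behind the grasp point. The pads swing forward as they close: fully open they stand 13 mm farther back than shut.
Start: joints at [-1.432, 0.15, 1.437, -0, 1.554, -0.134], TCP at [0.155, -0.554, 0.231] pointing down, gripper open.
Joint ranges: [-2.8, 2.8], [-0.68, 2.1], [0.12, 2.68], [-1.39, 4.53], [0.16, 2.79], [-2.81, 2.81]. Speed limits (rad/s): [1.89, 1.89, 2.22, 3.01, 3.01, 3.01].

INTERFACE

Orientations are given as a 3x3 rotation matrix whose columns are the frame's x, y, z axes.
In Python, from plant import robot, optics gives the robot as it stands.
- The arm moves only by the tool jog_arm, never from a script. Its argument "steps" is a list of rows, each a list of 5 numbers: the finger opening in mm, from 0 to 85.4, then the shift along the tool's x, y, z in mm, then the turn about the tool's x in degrees. A call has 1 to 20 rows; each row is the pose to reach, as a shift and turn from the pose commanded when the call began, along the tool's axes at that moment; what a row does not reach only later rows make up. A row lasts 1/12 s, in which the tool goes at most 41.7 mm and 7.16 degrees, less where a joint would pass 70% of its speed; a pose out of reach is approached as far as the arm can. A call with a gripper value outside its range is refused whole. The fingers move at their own pace and stop on an object; "squeeze" is the grip in N (left out, the last holds). Time passes only in rows, so rows that repeat a pose let the fingers close. It gives the time, the measured TCP pose, the force and the opening at its end, in the units of the state.
- robot.state(): the state, without advancing time (a new reading comes with each control period).
- optics.get_image(name): name is "side" or "top" or "wrist"; returns (picture, depth): 400x640x3 uint8, red, green, blue; 400x640 float32, m along the optical axis (not along the pixel's ray), 0 where there is no reading.
- optics.camera_model(name): a dict with "mtx" (3x3 intrinsics, pixels), "rvec" (rotation vector, rad) and "tvec" (3), from world to camera coordinates, as OpenCV has them. Camera axes: x right, y down, z forward; pixel columns grow to the right and rows downward; lengths in m; the calibration is good to about 2 mm. The wrist camera is an equidistant fisheye: a pixel r from the principal point sees the ray r / f radians off the axis. A picture is of the moment at which its call begins: read the wrist's pose just before it. camera_model takes no time and is no camera call; for the wrist camera it gives the pose at the moment of the call.
- robot.close_job(): hands the job in, once; it reports no verdict.
The state is a dict: "clock": time; "qpos": joint angles; "joint_vel": joint speeds; "effort": joint torques, N m; "position": TCP position; "tcp_rot": TCP orientation; "wrist_force": force on the tool from outside, world axes, zero at the start; "ft_torque": the same for the moment, N m; "grip_width": opening from 0.0 (shut) to 1.0 (fully open).
Only numpy, scipy, OpenCV 4.12 (cv2) and the standard library are available. Lean on these libraries where they do the work, as an engineer would, in place of code of your own. Each camera call takes 0.05 s, during which the arm holds its last target.

## Working session

There is one attempt and no reset: what is moved stays moved. The work goes in short steps, Python scripts to look and compute and a tool call to move; the robot and the scene stay as the last step left them, time stands still between calls to the robot, and variables do not carry over. Pictures are saved under pics/ and viewed, and the job is handed in when it is done.

Besides the shell and the picture viewer there is one more tool, called after "Call:" in YAML: its name, and indented under it one key for each argument. jog_arm: Moves the arm, as the interface text tells. Its arguments: {"type":"object","properties":{"steps":{"type":"array","items":{"type":"array","items":{"type":"number"}}},"squeeze":{"type":"number"}},"required":["steps"]}

```bash
ls; mkdir -p pics
cat > h.py <<'E'
import numpy as np, cv2
from plant import robot, optics
def snap(name,fn,crop=None,scale=1):
    p,d=optics.get_image(name)
    np.savez('last_'+name+'.npz',p=p,d=d,**{k:np.array(v) for k,v in optics.camera_model(name).items() if k in('mtx','rvec','tvec')})
    return save(p,fn,crop,scale),d
def save(p,fn,crop=None,scale=1):
    q=p
    if crop: q=q[crop[1]:crop[3],crop[0]:crop[2]]
    if scale!=1: q=cv2.resize(q,None,fx=scale,fy=scale,interpolation=cv2.INTER_CUBIC)
    cv2.imwrite('pics/'+fn,cv2.cvtColor(q,cv2.COLOR_RGB2BGR)); return p
def load(name):
    z=np.load('last_'+name+'.npz'); return z['p'],z['d'],z['mtx'],z['rvec'],z['tvec']
def ray(name,u,v):
    p,d,K,r,t=load(name); R=cv2.Rodrigues(r)[0]
    c=np.array([(u-K[0,2])/K[0,0],(v-K[1,2])/K[1,1],1.]); 
    return -R.T@t.ravel(), R.T@c
def atz(name,u,v,z):
    o,c=ray(name,u,v); return o+c*(z-o[2])/c[2]
def atd(name,u,v):
    d=load(name)[1][int(round(v)),int(round(u))]; o,c=ray(name,u,v); return o+c*d
def cloud(name):
    p,d,K,r,t=load(name); R=cv2.Rodrigues(r)[0]
    v,u=np.mgrid[:400,:640]; X=np.stack([(u-K[0,2])/K[0,0]*d,(v-K[1,2])/K[1,1]*d,d],-1)
    return (X-t.ravel())@R
def proj(name,P):
    p,d,K,r,t=load(name); return cv2.projectPoints(np.atleast_2d(np.array(P,float)),r,t,K,None)[0][:,0]
E
python3 - <<'E'
from h import *
print(robot.state())
for n in ('side','top','wrist'):
    snap(n,n+'0.png'); m=optics.camera_model(n); print(n,m)
E
```

```text
pics
{'clock': 0.0, 'qpos': array([-1.43200169e+00,  1.50976644e-01,  1.43799704e+00, -4.66851866e-05,
        1.55379484e+00, -1.33994532e-01]), 'joint_vel': array([-0.00066108, -0.00163175,  0.000713  , -0.00141484, -0.00139985,
       -0.00100107]), 'effort': array([ 3.34214092e-03, -7.13051176e+01, -5.70847499e+01, -1.54900374e-05,
        8.90876341e-03,  2.20811188e-06]), 'position': array([ 0.15485211, -0.55351162,  0.23069771]), 'tcp_rot': array([[-2.08910803e-04,  9.63022981e-01,  2.69419181e-01],
       [ 1.15810637e-03,  2.69419239e-01, -9.63022291e-01],
       [-9.99999308e-01,  1.10830308e-04, -1.17156763e-03]]), 'wrist_force': array([ 0.11704126,  0.66880852, -0.61266595]), 'ft_torque': array([ 0.01640314, -0.00996699, -0.02874089]), 'grip_width': 0.9967377112482884}
side {'mtx': array([[468.49344037,   0.        , 319.62107974],
       [  0.        , 468.49344037, 192.98418137],
       [  0.        ,   0.        ,   1.        ]]), 'rvec': array([ 1.90518615, -0.31502155,  0.23371434]), 'tvec': array([-0.54995863,  0.19019574,  1.40825302])}
top {'mtx': array([[448.62041836,   0.        , 322.81180607],
       [  0.        , 448.62041836, 200.58936787],
       [  0.        ,   0.        ,   1.        ]]), 'rvec': array([ 2.13372526, -2.17500105,  0.14339476]), 'tvec': array([-0.02721806,  0.59781   ,  1.70661991])}
wrist {'mtx': array([[309.70691629,   0.        , 322.31773103],
       [  0.        , 309.70691629, 203.75701225],
       [  0.        ,   0.        ,   1.        ]]), 'rvec': array([-2.30773875,  1.75138922,  0.26105889]), 'tvec': array([-0.57423406, -0.03590857,  0.37914001])}
```

View pics/side0.png

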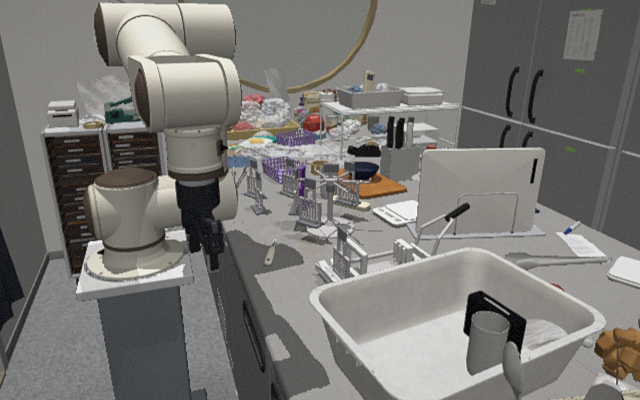

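View pics/top0.png

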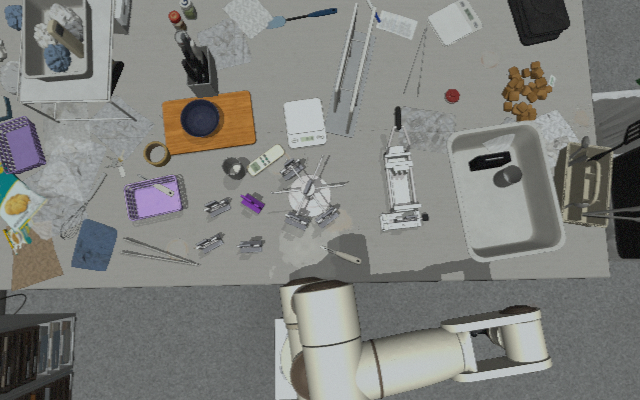

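View pics/wrist0.png

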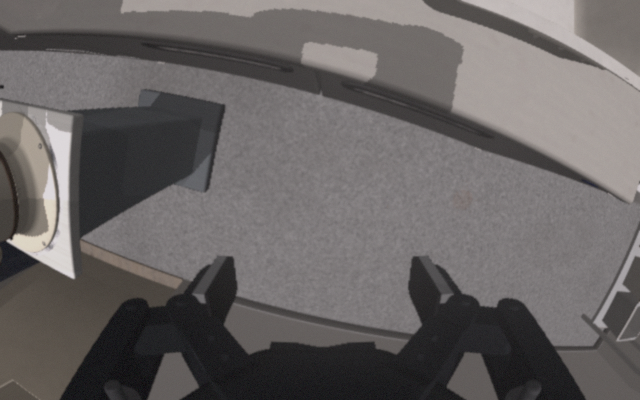

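Run:
```python
from h import *
p=load('top')[0]
save(p,'t1.png',(190,140,350,260),5)
save(p,'t2.png',(360,95,440,240),4)
p=load('side')[0]
save(p,'s1.png',(230,140,390,260),5)
save(p,'s2.png',(310,190,480,290),4.5)
```

```text
(no output)
```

View pics/t1.png

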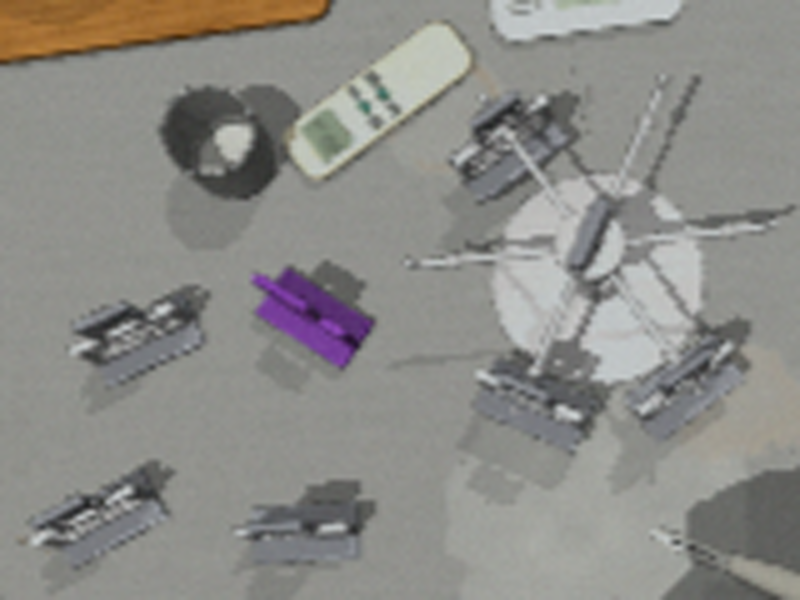

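View pics/t2.png

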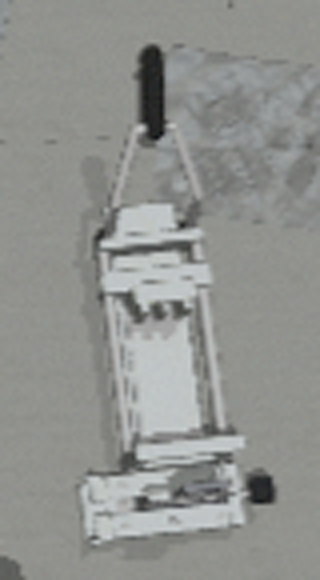

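View pics/s1.png

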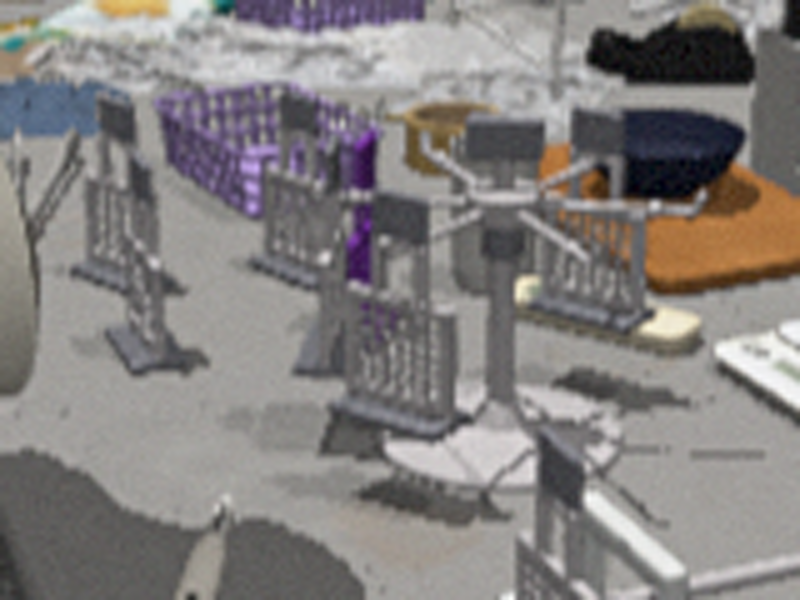

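View pics/s2.png

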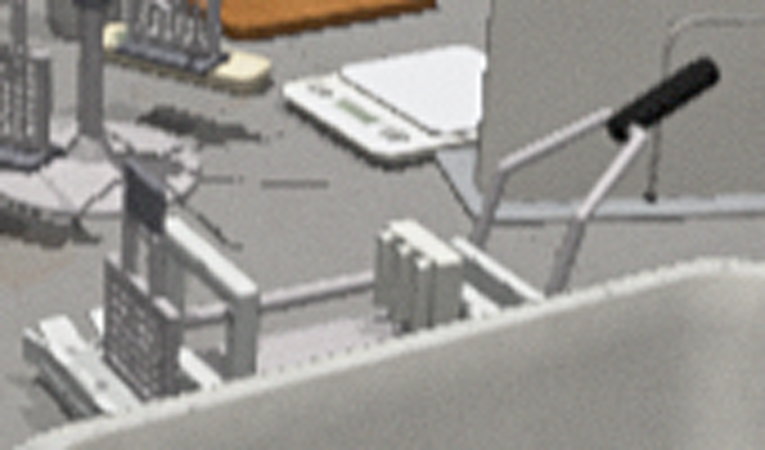

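Possible wedge frames: the three grey standing frames at top-view pixels (217,208), (209,244) and (250,246). The purple look-alike at (253,204) is not part of the job. Frames already hang front, front-right and back-left, which leaves hooks 2, 3 and 5 free. Next I'll take the geometry from the depth data.

Run:
```python
from h import *
X=cloud('top')
m=(X[...,0]>0.2)&(X[...,0]<0.75)&(X[...,1]>-0.35)&(X[...,1]<0.5)
def cl(zlo,zhi):
    mm=(m&(X[...,2]>zlo)&(X[...,2]<zhi)).astype(np.uint8)
    n,l,s,c=cv2.connectedComponentsWithStats(mm,connectivity=8)
    for i in range(1,n):
        if s[i,4]<6: continue
        P=X[l==i]; xy=P[:,:2]; 
        (cx,cy),(w,h),a=cv2.minAreaRect((xy*1000).astype(np.float32))
        e,V=np.linalg.eigh(np.cov(xy.T)); print('%.3f-%.3f'%(zlo,zhi),'px',c[i].round(0),'n',s[i,4],'mean',P.mean(0).round(4),'rect',round(cx),round(cy),round(w),round(h),'dir deg',round(np.degrees(np.arctan2(V[1,1],V[0,1])),1))
cl(0.140,0.185); cl(0.195,0.25); cl(0.16,0.19)
for u,v in [(412,116),(308,195)]: pass
w=load('wrist'); R=cv2.Rodrigues(w[3])[0]; o=-R.T@w[4].ravel()
s=robot.state(); T=s['tcp_rot']; print('cam in tool',T.T@(o-s['position']),'\n',T.T@R.T)
```

```text
0.140-0.185 px [317. 168.] n 48 mean [ 0.699  -0.0187  0.1746] rect 698 -18 7 95 dir deg 155.0
0.140-0.185 px [304. 188.] n 347 mean [0.6254 0.0275 0.1742] rect 616 30 227 187 dir deg 55.9
0.140-0.185 px [246. 198.] n 26 mean [0.5968 0.2417 0.1528] rect 596 241 40 8 dir deg 57.3
0.140-0.185 px [210. 203.] n 34 mean [0.5812 0.3735 0.1511] rect 582 374 9 42 dir deg 115.0
0.140-0.185 px [328. 216.] n 6 mean [ 0.5228 -0.0551  0.1755] rect 521 -55 13 5 dir deg -155.0
0.140-0.185 px [407. 217.] n 17 mean [ 0.5154 -0.3395  0.1646] rect 516 -341 6 17 dir deg 90.1
0.140-0.185 px [293. 221.] n 6 mean [0.5087 0.0685 0.1798] rect 509 69 4 13 dir deg 154.9
0.140-0.185 px [321. 219.] n 8 mean [ 0.5157 -0.0314  0.1513] rect 516 -31 6 11 dir deg 107.1
0.140-0.185 px [302. 222.] n 12 mean [0.5066 0.0379 0.1487] rect 506 37 22 6 dir deg 64.5
0.140-0.185 px [201. 242.] n 34 mean [0.4409 0.4021 0.1519] rect 442 403 9 40 dir deg 117.1
0.140-0.185 px [244. 245.] n 31 mean [0.4272 0.2471 0.1524] rect 427 246 39 7 dir deg 93.7
0.140-0.185 px [320. 278.] n 16 mean [ 0.3045 -0.0227  0.1761] rect 304 -21 47 4 
[... 737 characters left out ...]
 182 dir deg 68.7
0.160-0.190 px [328. 216.] n 7 mean [ 0.5222 -0.0556  0.1773] rect 521 -56 13 5 dir deg -151.4
0.160-0.190 px [408. 217.] n 11 mean [ 0.5162 -0.3406  0.1733] rect 516 -341 17 4 dir deg 89.1
0.160-0.190 px [293. 220.] n 8 mean [0.5092 0.0681 0.1812] rect 510 68 5 15 dir deg 141.8
0.160-0.190 px [317. 278.] n 23 mean [ 0.3059 -0.0139  0.1792] rect 306 -13 64 4 dir deg 79.5
0.160-0.190 px [286. 284.] n 16 mean [0.2893 0.0969 0.1799] rect 289 96 5 50 dir deg 118.3
cam in tool [-1.41541034e-01  7.51073354e-02 -8.72260362e-05] 
 [[ 6.47409187e-04 -2.89786842e-01  9.57090992e-01]
 [-5.95086034e-04 -9.57091135e-01 -2.89786483e-01]
 [ 9.99999613e-01 -3.81941051e-04 -7.92077696e-04]]
```

```bash
cat >> h.py <<'E'
def yaw(): 
    z=robot.state()['tcp_rot'][:,2]; return np.degrees(np.arctan2(z[1],z[0]))
def go(*targets):
    s=robot.state(); T=s['tcp_rot']; y0=yaw(); print('now',s['position'].round(4),'yaw',round(y0,2),'t',round(s['clock'],2))
    for t in targets:
        d=T.T@(np.array(t[:3])-s['position'])*1000
        tw=-(t[3]-y0); tw=(tw+180)%360-180
        print(t,'-> shift',d.round(1),'turn',round(tw,1))
E
python3 - <<'E'
from h import *
go((.155,-.554,.32,-30),(.47,-.36,.32,0))
E
```

```text
now [ 0.1549 -0.5536  0.2308] yaw -74.37 t 0.15
(0.155, -0.554, 0.32, -30) -> shift [-89.2   0.    0.4] turn -44.4
(0.47, -0.36, 0.32, 0) -> shift [ -89.   355.6 -101.6] turn -74.4
```

Call:
jog_arm:
  steps:
    - [85,-89,0,0,0]
    - [85,-89,0,0,-15]
    - [85,-89,356,-102,-74.4]
    - [85,-89,356,-102,-74.4]
    - [85,-89,356,-102,-74.4]
    - [85,-89,356,-102,-74.4]
    - [85,-89,356,-102,-74.4]
    - [85,-89,356,-102,-74.4]
    - [85,-89,356,-102,-74.4]
    - [85,-89,356,-102,-74.4]
    - [85,-89,356,-102,-74.4]
    - [85,-89,356,-102,-74.4]
    - [0,-89,356,-102,-74.4]
    - [0,-89,356,-102,-74.4]
    - [0,-89,356,-102,-74.4]
    - [0,-89,356,-102,-74.4]

```text
clock: 1.48
position: [0.4694, -0.3603, 0.3203]
tcp_rot: [[-0.0, 0.003, 1.0], [-0.0, 1.0, -0.003], [-1.0, -0.0, -0.0]]
wrist_force: [1.3, -0.5, -0.5]
grip_width: 0.45
```

Run:
```python
from h import *
print(robot.state()['position'],yaw()); snap('wrist','w1.png'); snap('top','t3.png')
save(load('wrist')[0],'w1c.png',(100,60,500,360),2)
```

```text
[ 0.46941275 -0.36030623  0.32033377] -0.1478468273857001
```

View pics/w1.png

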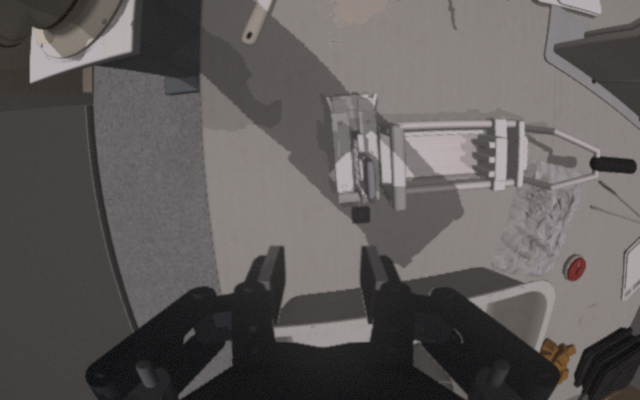

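```bash
cat >> h.py <<'E'
def wray(u,v):
    p,d,K,r,t=load('wrist'); R=cv2.Rodrigues(r)[0]
    q=np.array([u-K[0,2],v-K[1,2]])/K[0,0]; th=np.hypot(*q); s=np.sin(th)/th if th>1e-9 else 1
    c=np.array([q[0]*s,q[1]*s,np.cos(th)]); return -R.T@t.ravel(), R.T@c
def watz(u,v,z):
    o,c=wray(u,v); return (o+c*(z-o[2])/c[2]).round(4)
def wcloud():
    p,d,K,r,t=load('wrist'); R=cv2.Rodrigues(r)[0]
    v,u=np.mgrid[:400,:640]; a=(u-K[0,2])/K[0,0]; b=(v-K[1,2])/K[0,0]; th=np.hypot(a,b)+1e-9; f=np.tan(th)/th
    X=np.stack([a*f*d,b*f*d,d],-1); return (X-t.ravel())@R
def wproj(P):
    p,d,K,r,t=load('wrist'); X=np.atleast_2d(np.array(P,float))@cv2.Rodrigues(r)[0].T+t.ravel()
    th=np.arctan2(np.hypot(X[:,0],X[:,1]),X[:,2]); n=np.hypot(X[:,0],X[:,1])+1e-9
    return np.stack([K[0,0]*th*X[:,0]/n+K[0,2],K[0,0]*th*X[:,1]/n+K[1,2]],1)
def tabs(X,zlo,zhi,box,nmin=15):
    m=(X[...,2]>zlo)&(X[...,2]<zhi)&(X[...,0]>box[0])&(X[...,0]<box[1])&(X[...,1]>box[2])&(X[...,1]<box[3])
    n,l,s,c=cv2.connectedComponentsWithStats(m.astype(np.uint8),connectivity=8)
    for i in range(1,n):
        if s[i,4]<nmin: continue
        P=X[l==i]; (cx,cy),(w,h),a=cv2.minAreaRect((P[:,:2]*1000).astype(np.float32)); e,V=np.linalg.eigh(np.cov(P[:,:2].T))
        print('px',c[i].round(0),'n',s[i,4],'mean',P.mean(0).round(4),'rect',round(cx,1),round(cy,1),round(w,1),round(h,1),'ang',round(a,1),'dir',round(np.degrees(np.arctan2(V[1,1],V[0,1])),1))
E
python3 - <<'E'
from h import *
X=wcloud(); save(load('wrist')[0],'w1c.png',(320,80,420,230),4)
b=(.35,.8,-.5,-.2)
tabs(X,.165,.185,b); tabs(X,.045,.06,b)
tabs(cloud('top'),.165,.185,b,5)
D=load('wrist')[1]; print(X[214,361],X[178,371])
E
```

```text
px [371. 181.] n 346 mean [ 0.5175 -0.3505  0.1719] rect 518.1 -351.8 8.2 41.4 ang 5.8 dir 94.9
px [472. 152.] n 2464 mean [ 0.6909 -0.3332  0.0512] rect 676.1 -338.9 211.9 108.6 ang 6.3 dir -175.1
px [381. 128.] n 21 mean [ 0.5488 -0.305   0.0513] rect 549.0 -305.1 13.9 2.4 ang 85.2 dir 86.9
px [355. 154.] n 37 mean [ 0.5148 -0.3415  0.0517] rect 514.8 -341.8 1.8 43.5 ang 4.8 dir 96.0
px [479. 166.] n 67 mean [ 0.6996 -0.3524  0.0533] rect 699.6 -352.8 18.8 6.9 ang 51.2 dir 52.2
px [357. 180.] n 16 mean [ 0.5176 -0.3767  0.0533] rect 517.7 -375.9 1.3 20.7 ang 1.5 dir 93.5
px [386. 189.] n 49 mean [ 0.5587 -0.3886  0.0522] rect 558.2 -389.2 16.1 7.4 ang 58.2 dir 59.2
px [360. 215.] n 291 mean [ 0.5245 -0.4275  0.0496] rect 524.8 -428.5 24.7 24.7 ang 1.8 dir -160.8
px [408. 216.] n 10 mean [ 0.5169 -0.3417  0.1744] rect 516.8 -343.0 5.4 20.0 ang 11.3 dir 103.0
[ 0.52496127 -0.42543     0.05141464] [ 0.51751053 -0.34777551  0.17233984]
```

View pics/w1c.png

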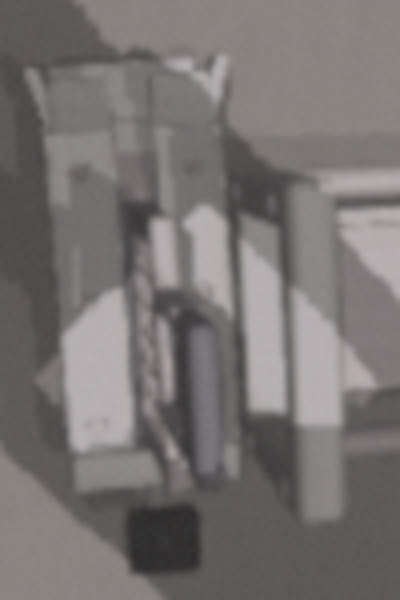

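Run:
```python
from h import *
go((.525,-.4265,.09,5.5),(.525,-.4265,.044,5.5))
```

```text
now [ 0.4696 -0.3602  0.3204] yaw -0.11 t 1.58
(0.525, -0.4265, 0.09, 5.5) -> shift [230.4 -66.2  55.5] turn -5.6
(0.525, -0.4265, 0.044, 5.5) -> shift [276.4 -66.2  55.5] turn -5.6
```

Call:
jog_arm:
  steps:
    - [0,30,-66,55.5,-5.6]
    - [0,30,-66,55.5,-5.6]
    - [0,30,-66,55.5,-5.6]
    - [0,230,-66,55.5,-5.6]
    - [0,230,-66,55.5,-5.6]
    - [0,230,-66,55.5,-5.6]
    - [0,230,-66,55.5,-5.6]
    - [0,230,-66,55.5,-5.6]
    - [0,245,-66,55.5,-5.6]
    - [0,260,-66,55.5,-5.6]
    - [0,268,-66,55.5,-5.6]
    - [0,273,-66,55.5,-5.6]
    - [0,277,-66,55.5,-5.6]
    - [0,277,-66,55.5,-5.6]
    - [0,277,-66,55.5,-5.6]
    - [0,277,-66,55.5,-5.6]
    - [0,277,-66,55.5,-5.6]
    - [0,277,-66,55.5,-5.6]

```text
clock: 3.08
position: [0.526, -0.4257, 0.0439]
tcp_rot: [[0.001, -0.098, 0.995], [-0.001, 0.995, 0.098], [-1.0, -0.001, 0.001]]
wrist_force: [-0.8, -0.6, 0.5]
grip_width: 0.005
```

Run:
```python
from h import *
snap('top','t4.png'); tabs(cloud('top'),.150,.185,(.35,.8,-.5,-.2),5); save(load('top')[0],'t4c.png',(360,140,460,240),5)
```

```text
px [423. 217.] n 5 mean [ 0.5129 -0.3928  0.18  ] rect 512.6 -392.6 15.8 1.2 ang 20.5 dir -157.7
px [402. 217.] n 12 mean [ 0.5154 -0.3221  0.1717] rect 515.2 -324.0 7.4 15.5 ang 6.4 dir 107.4
px [428. 223.] n 6 mean [ 0.4915 -0.4144  0.1675] rect 492.9 -412.9 22.7 4.0 ang 59.0 dir 60.2
```

View pics/t4c.png

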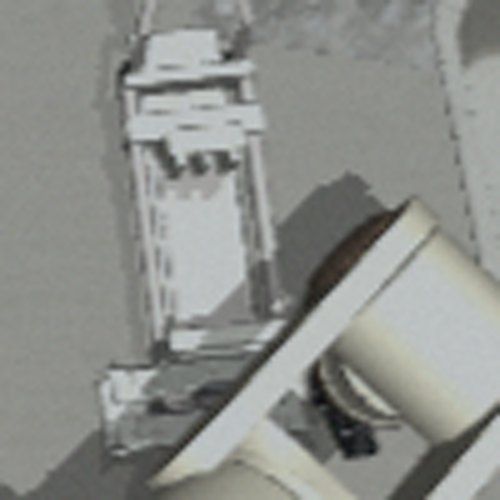

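Run:
```python
from h import *
go((.525,-.4265,.25,5.5),(.5157,-.330,.25,5.5))
```

```text
now [ 0.5259 -0.4257  0.0437] yaw 5.63 t 3.13
(0.525, -0.4265, 0.25, 5.5) -> shift [-206.3   -0.8   -0.9] turn 0.1
(0.5157, -0.33, 0.25, 5.5) -> shift [-206.3   96.1   -0.7] turn 0.1
```

Call:
jog_arm:
  steps:
    - [0,-100,0,0,0]
    - [0,-206,0,0,0]
    - [0,-206,0,0,0]
    - [10,-206,0,0,0]
    - [40,-206,30,0,0]
    - [50,-206,96,0,0]
    - [50,-206,96,0,0]
    - [50,-206,96,0,0]
    - [50,-206,96,0,0]
    - [50,-206,96,0,0]

```text
clock: 3.97
position: [0.5164, -0.3302, 0.2493]
tcp_rot: [[0.0, -0.098, 0.995], [-0.0, 0.995, 0.098], [-1.0, -0.0, 0.0]]
wrist_force: [0.4, -0.0, 0.0]
grip_width: 0.582
```

Run:
```python
from h import *
snap('wrist','w2.png'); X=wcloud(); tabs(X,.16,.185,(.35,.8,-.5,-.2)); tabs(X,.045,.06,(.5,.55,-.46,-.38))
save(load('wrist')[0],'w2c.png',(240,60,480,300),3)
```

```text
px [320. 217.] n 584 mean [ 0.5159 -0.333   0.1713] rect 516.0 -334.8 7.8 41.7 ang 5.7 dir 95.3
```

View pics/w2c.png

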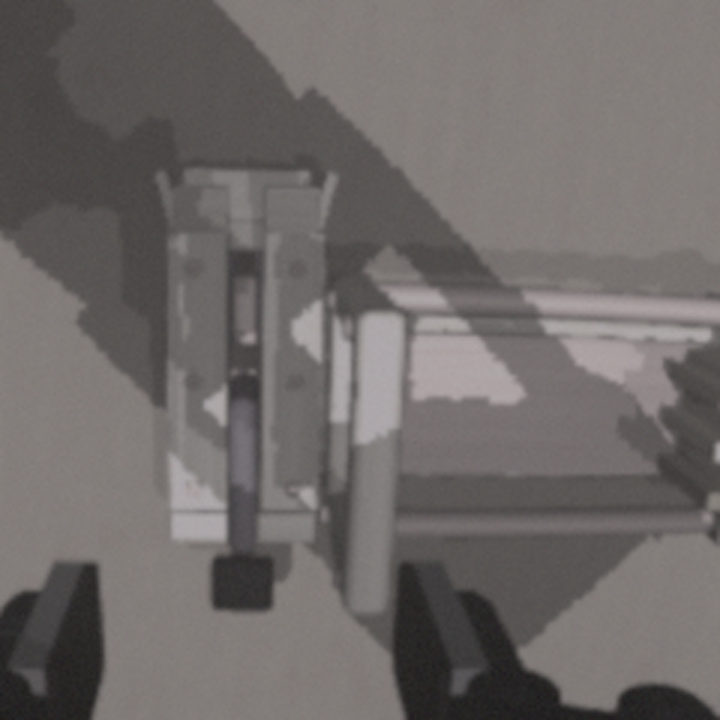

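Call:
jog_arm:
  steps:
    - [40,40,-3.5,0,0]
    - [35,80,-3.5,0,0]
    - [30,103,-3.5,0,0]
    - [30,103,-3.5,0,0]
    - [30,103,-3.5,0,0]
    - [0,103,-3.5,0,0]
    - [0,103,-3.5,0,0]
    - [0,103,-3.5,0,0]
    - [0,103,-3.5,0,0]
    - [0,103,-3.5,0,0]
  squeeze: 50

```text
clock: 4.85
position: [0.5172, -0.3342, 0.1484]
tcp_rot: [[0.002, -0.098, 0.995], [-0.002, 0.995, 0.098], [-1.0, -0.002, 0.002]]
wrist_force: [-0.8, -1.6, 6.5]
grip_width: 0.08
```

Call:
jog_arm:
  steps:
    - [30,0,0,0,0]
    - [30,0,0,0,0]
    - [40,-30,0,0,0]
    - [50,-100,0,0,0]
    - [50,-150,0,0,0]
    - [50,-150,0,0,0]

```text
clock: 5.35
position: [0.5166, -0.3333, 0.2994]
tcp_rot: [[0.001, -0.098, 0.995], [-0.001, 0.995, 0.098], [-1.0, -0.001, 0.001]]
wrist_force: [0.5, 0.2, 0.9]
grip_width: 0.588
```

Run:
```python
from h import *
go((.6227,.0155,.30,-116))
```

```text
now [ 0.5166 -0.3333  0.2994] yaw 5.64 t 5.35
(0.6227, 0.0155, 0.3, -116) -> shift [ -0.7 336.6 139.9] turn 121.6
```

Call:
jog_arm:
  steps:
    - [50,0,337,140,121.6]
    - [50,0,337,140,121.6]
    - [50,0,337,140,121.6]
    - [50,0,337,140,121.6]
    - [50,0,337,140,121.6]
    - [50,0,337,140,121.6]
    - [50,0,337,140,121.6]
    - [50,0,337,140,121.6]
    - [50,0,337,140,121.6]
    - [50,0,337,140,121.6]
    - [50,0,337,140,121.6]
    - [50,0,337,140,121.6]
    - [50,0,337,140,121.6]
    - [50,0,337,140,121.6]
    - [50,0,337,140,121.6]
    - [50,0,337,140,121.6]
    - [50,0,337,140,121.6]
    - [50,0,337,140,121.6]
    - [50,0,337,140,121.6]

```text
clock: 6.93
position: [0.623, 0.0157, 0.2967]
tcp_rot: [[0.0, 0.897, -0.443], [0.0, -0.443, -0.897], [-1.0, 0.0, -0.0]]
wrist_force: [0.8, -0.3, -0.3]
grip_width: 0.579
```

Run:
```python
from h import *
snap('wrist','w3.png'); X=wcloud(); tabs(X,.222,.24,(.5,.75,-.1,.15)); tabs(X,.19,.22,(.45,.78,-.12,.17));go((.6227,.0155,.203,-116))
```

```text
px [321. 215.] n 1204 mean [0.6269 0.0162 0.231 ] rect 625.0 17.2 12.8 51.6 ang 65.5 dir 155.0
px [197. 141.] n 788 mean [0.7175 0.0817 0.2051] rect 718.1 83.8 9.3 41.5 ang 36.3 dir 125.9
px [320. 178.] n 65 mean [0.6475 0.0065 0.2123] rect 647.1 7.2 12.2 3.5 ang 67.6 dir 63.8
px [432. 263.] n 773 mean [ 0.5339 -0.049   0.2033] rect 532.1 -49.5 9.4 41.5 ang 36.8 dir 125.0
px [324. 320.] n 755 mean [0.5225 0.0638 0.2026] rect 521.3 64.5 41.5 9.6 ang 63.3 dir 65.4
now [0.623  0.0157 0.2966] yaw -115.87 t 6.98
(0.6227, 0.0155, 0.203, -116) -> shift [93.6 -0.2  0.3] turn 0.1
```

View pics/w3.png

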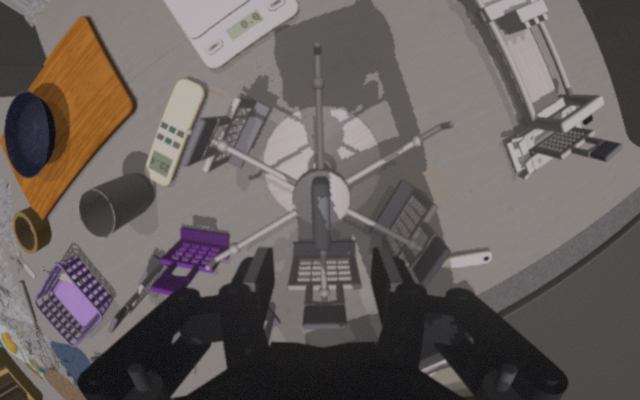

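Run:
```python
from h import *
go((.625,.017,.204,-115),(.625,.017,.204,-30))
```

```text
now [0.623  0.0157 0.2966] yaw -115.87 t 6.98
(0.625, 0.017, 0.204, -115) -> shift [92.6  1.2 -2. ] turn -0.9
(0.625, 0.017, 0.204, -30) -> shift [92.6  1.2 -2. ] turn -85.9
```

Call:
jog_arm:
  steps:
    - [40,40,1,-2,-1]
    - [35,80,1,-2,-1]
    - [30,93,1,-2,-1]
    - [30,93,1,-2,-1]
    - [10,93,1,-2,-1]
    - [10,93,1,-2,-1]
    - [10,93,1,-2,-1]
    - [10,93,1,-2,-1]
    - [10,93,1,-2,-2]
    - [10,93,1,-2,-4]
    - [10,93,1,-2,-7]
    - [10,93,1,-2,-11]
    - [10,93,1,-2,-15]
    - [10,93,1,-2,-20]
    - [10,93,1,-2,-25]
    - [10,93,1,-2,-30]
    - [10,93,1,-2,-35]
    - [10,93,1,-2,-40]
    - [10,93,1,-2,-45]
    - [10,93,1,-2,-50]
  squeeze: 40

```text
clock: 8.65
position: [0.625, 0.0175, 0.2056]
tcp_rot: [[0.001, 0.911, 0.412], [0.001, 0.412, -0.911], [-1.0, 0.002, -0.0]]
wrist_force: [-4.8, 4.4, -4.0]
grip_width: 0.149
```

Call:
jog_arm:
  steps:
    - [10,0,0,0,-5]
    - [10,0,0,0,-10]
    - [10,0,0,0,-15]
    - [10,0,0,0,-20]
    - [10,0,0,0,-25]
    - [10,0,0,0,-29]
    - [10,0,0,0,-32]
    - [10,0,0,0,-34]
    - [10,0,0,0,-35]
    - [10,0,0,0,-35.9]
    - [10,0,0,0,-35.9]
    - [10,0,0,0,-35.9]

```text
clock: 9.65
position: [0.6242, 0.0182, 0.2056]
tcp_rot: [[-0.0, 0.499, 0.866], [0.002, 0.866, -0.499], [-1.0, 0.002, -0.001]]
wrist_force: [-11.1, 10.3, -1.2]
grip_width: 0.142
```

Run:
```python
from h import *
print(yaw()); snap('top','t5.png',(190,140,450,260),3)
X=cloud('top');tabs(X,.195,.22,(.45,.78,-.15,.17),6)
```

```text
-29.952393193526955
px [335. 171.] n 28 mean [ 0.6782 -0.0848  0.2085] rect 680.4 -83.9 38.8 7.7 ang 28.9 dir -154.2
px [336. 203.] n 28 mean [ 0.5662 -0.0839  0.2095] rect 566.4 -84.0 8.0 40.1 ang 62.7 dir 150.0
```

View pics/t5.png

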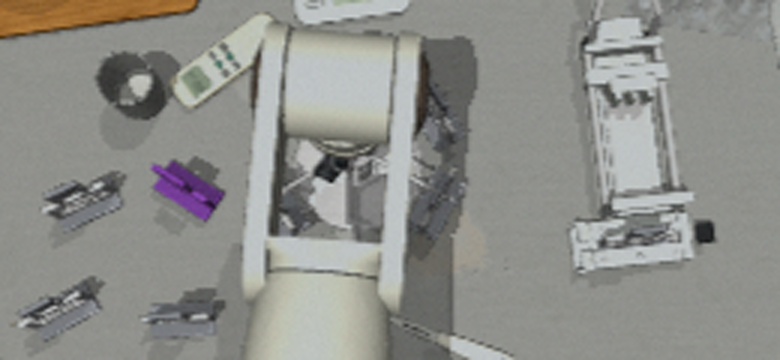

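Call:
jog_arm:
  steps:
    - [30,0,0,0,0]
    - [35,0,0,0,0]
    - [40,-30,0,0,0]
    - [50,-60,0,0,0]
    - [50,-100,0,0,0]
    - [50,-100,0,0,0]

```text
clock: 10.2
position: [0.6262, 0.0167, 0.3131]
tcp_rot: [[0.012, 0.501, 0.866], [-0.001, 0.866, -0.501], [-1.0, 0.005, 0.011]]
wrist_force: [0.2, 0.4, 1.3]
grip_width: 0.587
```

Run:
```python
from h import *
go((.516,-.3345,.29,5.6))
snap('top','t6.png',(190,140,450,260),3)
X=cloud('top');tabs(X,.195,.22,(.45,.78,-.15,.17),6)
```

```text
now [0.6262 0.0167 0.3131] yaw -30.05 t 10.2
(0.516, -0.3345, 0.29, 5.6) -> shift [  22.2 -359.3   80.2] turn -35.7
px [336. 172.] n 25 mean [ 0.6764 -0.0856  0.2093] rect 678.1 -85.0 34.7 8.4 ang 24.8 dir -153.6
px [336. 203.] n 30 mean [ 0.5658 -0.0836  0.2095] rect 565.6 -83.4 7.5 41.6 ang 61.5 dir 149.7
px [281. 207.] n 8 mean [0.5535 0.1074 0.21  ] rect 555.1 106.9 14.2 4.3 ang 0.0 dir -170.7
```

Call:
jog_arm:
  steps:
    - [50,18,-359,80,-35.7]
    - [50,18,-359,80,-35.7]
    - [50,18,-359,80,-35.7]
    - [50,18,-359,80,-35.7]
    - [50,18,-359,80,-35.7]
    - [50,18,-359,80,-35.7]
    - [50,18,-359,80,-35.7]
    - [50,18,-359,80,-35.7]
    - [50,18,-359,80,-35.7]
    - [50,18,-359,80,-35.7]
    - [50,18,-359,80,-35.7]
    - [50,18,-359,80,-35.7]
    - [50,18,-359,80,-35.7]

```text
clock: 11.33
position: [0.5145, -0.3332, 0.2858]
tcp_rot: [[0.001, -0.099, 0.995], [-0.0, 0.995, 0.099], [-1.0, -0.0, 0.001]]
wrist_force: [-0.0, -0.3, 0.5]
grip_width: 0.584
```

Run:
```python
from h import *
snap('wrist','w4.png'); X=wcloud(); tabs(X,.16,.185,(.35,.8,-.5,-.2)); go((.5155,-.3345,.146,5.6))
```

```text
px [324. 199.] n 460 mean [ 0.5175 -0.3317  0.1716] rect 517.8 -332.9 7.9 41.3 ang 5.6 dir 95.2
now [ 0.5146 -0.3328  0.2858] yaw 5.7 t 11.38
(0.5155, -0.3345, 0.146, 5.6) -> shift [139.8  -1.7   0.6] turn 0.1
```

Call:
jog_arm:
  steps:
    - [40,40,-1,2,0]
    - [35,80,-1,2,0]
    - [30,120,-1,2,0]
    - [30,139,-1,2,0]
    - [30,139,-1,2,0]
    - [30,139,-1,2,0]
    - [0,139,-1,2,0]
    - [0,139,-1,2,0]
    - [0,139,-1,2,0]
    - [0,139,-1,2,0]
    - [0,139,-1,2,0]
    - [0,139,3,2,0]
    - [0,139,10,2,0]
    - [0,139,20,2,0]
    - [0,139,32,2,0]
    - [0,139,44,2,0]
    - [0,139,56,2,0]
    - [0,139,68,2,0]
  squeeze: 60

```text
clock: 12.88
position: [0.5102, -0.2661, 0.1487]
tcp_rot: [[0.003, -0.098, 0.995], [-0.002, 0.995, 0.098], [-1.0, -0.003, 0.003]]
wrist_force: [0.4, -1.8, 5.4]
grip_width: 0.081
```

Call:
jog_arm:
  steps:
    - [0,0,12,0,0]
    - [0,0,24,0,0]
    - [0,0,36,0,0]
    - [0,0,48,0,0]
    - [0,0,60,0,0]
    - [0,0,70,0,0]
    - [0,0,76,0,0]
    - [0,0,76,0,0]
    - [0,0,76,0,0]

```text
clock: 13.63
position: [0.5021, -0.1902, 0.1464]
tcp_rot: [[0.0, -0.099, 0.995], [-0.0, 0.995, 0.099], [-1.0, -0.0, 0.0]]
wrist_force: [-0.0, 0.3, -1.9]
grip_width: 0.08
```

Run:
```python
from h import *
snap('top','t7.png',(260,140,450,260),4); X=cloud('top'); tabs(X,.16,.185,(.35,.8,-.5,-.1),5)
go((.40,-.06,.204,0),(.44,.0175,.204,0),(.51,.0175,.204,0))
```

```text
now [ 0.5021 -0.1905  0.1463] yaw 5.64 t 13.68
(0.4, -0.06, 0.204, 0) -> shift [-57.7 139.9 -88.8] turn 5.6
(0.44, 0.0175, 0.204, 0) -> shift [-57.7 213.1 -41.3] turn 5.6
(0.51, 0.0175, 0.204, 0) -> shift [-57.7 206.2  28.3] turn 5.6
```

View pics/t7.png

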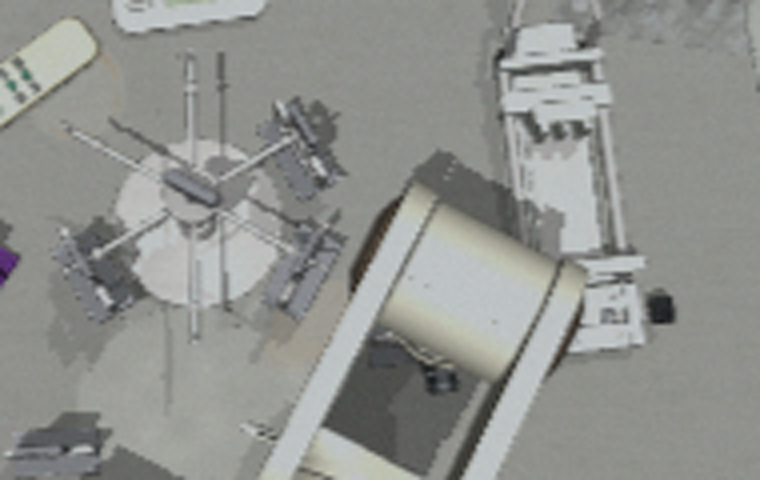

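Call:
jog_arm:
  steps:
    - [0,-40,0,-10,0]
    - [0,-60,15,-50,2]
    - [0,-60,40,-90,5.6]
    - [0,-60,80,-90,5.6]
    - [0,-60,110,-90,5.6]
    - [0,-60,140,-80,5.6]
    - [0,-60,170,-70,5.6]
    - [0,-60,200,-60,5.6]
    - [0,-60,213,-52,5.6]
    - [0,-60,213,-52,5.6]
    - [0,-60,213,-52,5.6]
    - [0,-60,213,-52,5.6]
    - [0,-60,213,-52,5.6]

```text
clock: 14.77
position: [0.4292, 0.0157, 0.2063]
tcp_rot: [[-0.0, 0.001, 1.0], [-0.0, 1.0, -0.001], [-1.0, -0.0, -0.0]]
wrist_force: [-0.8, 0.7, -2.3]
grip_width: 0.081
```

Run:
```python
from h import *
snap('wrist','w5.png'); snap('side','s5.png',(230,100,430,280),4); snap('top','t8.png',(240,140,400,280),5); go((.44,.0175,.206,0),(.508,.0175,.206,0))
```

```text
now [0.4293 0.0159 0.2064] yaw -0.04 t 14.92
(0.44, 0.0175, 0.206, 0) -> shift [ 0.4  1.6 10.7] turn -0.0
(0.508, 0.0175, 0.206, 0) -> shift [ 0.4  1.7 78.7] turn -0.0
```

View pics/w5.png

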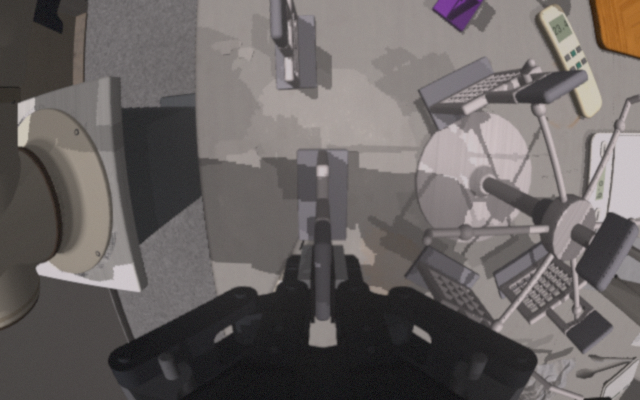

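View pics/s5.png

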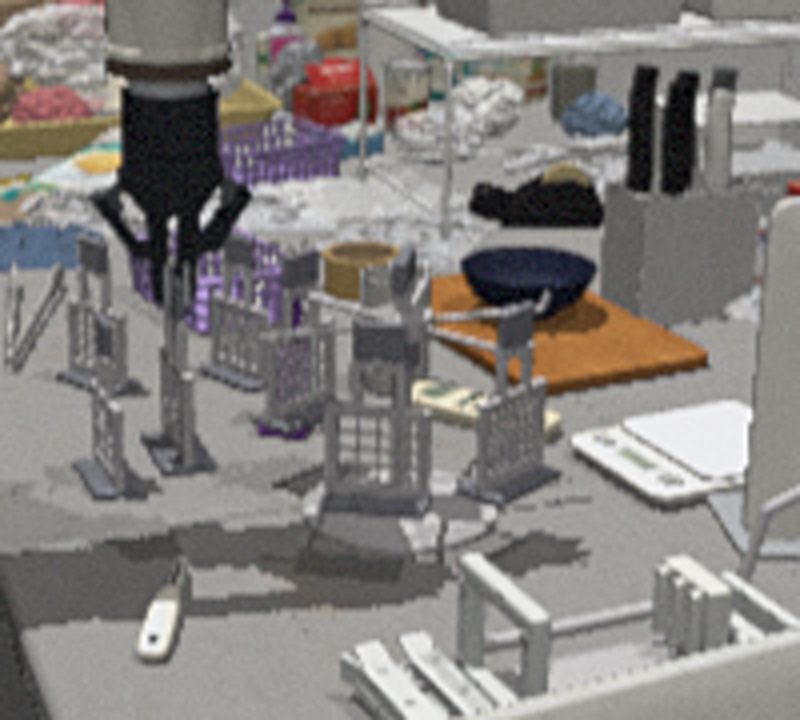

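View pics/t8.png

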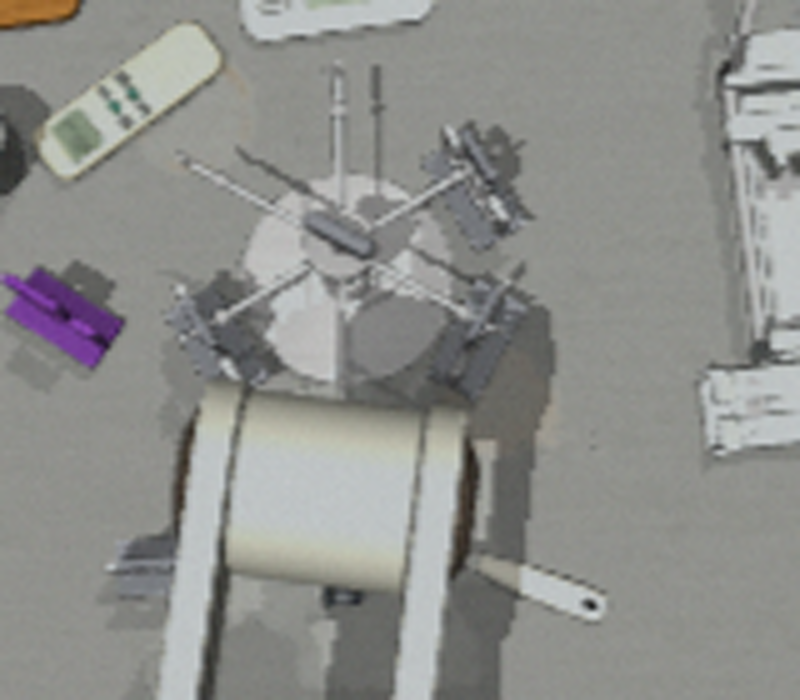

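Run:
```python
from h import *
print(watz(428,240,.184),watz(470,233,.175),watz(545,229,.175))
X=wcloud(); print('tab/shoe'); 
tabs(X,.225,.245,(.41,.45,-.05,.08)); tabs(X,.06,.10,(.38,.48,-.08,.1)); 
m=(X[...,2]>.16)&(X[...,2]<.19)&(X[...,0]>.47)&(X[...,0]<.58)&(X[...,1]>-.02)&(X[...,1]<.06)
P=X[m]; print(len(P),P[:,:2].min(0),P[:,:2].max(0)); print(np.polyfit(P[:,0],P[:,1],1), P[:,1].mean(),P[:,0].mean())
save(load('wrist')[0],'w5c.png',(260,130,460,290),4)
```

```text
[0.4937 0.0177 0.184 ] [0.5269 0.0176 0.175 ] [0.5939 0.0181 0.175 ]
tab/shoe
px [322. 279.] n 2857 mean [0.4302 0.0217 0.2331] rect 432.7 18.1 30.3 38.2 ang 28.6 dir 89.8
px [322. 192.] n 3310 mean [0.4298 0.0202 0.0843] rect 429.9 16.6 84.3 44.1 ang 89.7 dir 89.6
1066 [0.49026107 0.01158316] [0.57986043 0.02236394]
[-0.00433523  0.02022989] 0.017931632774875084 0.5301335430329662
```

View pics/w5c.png

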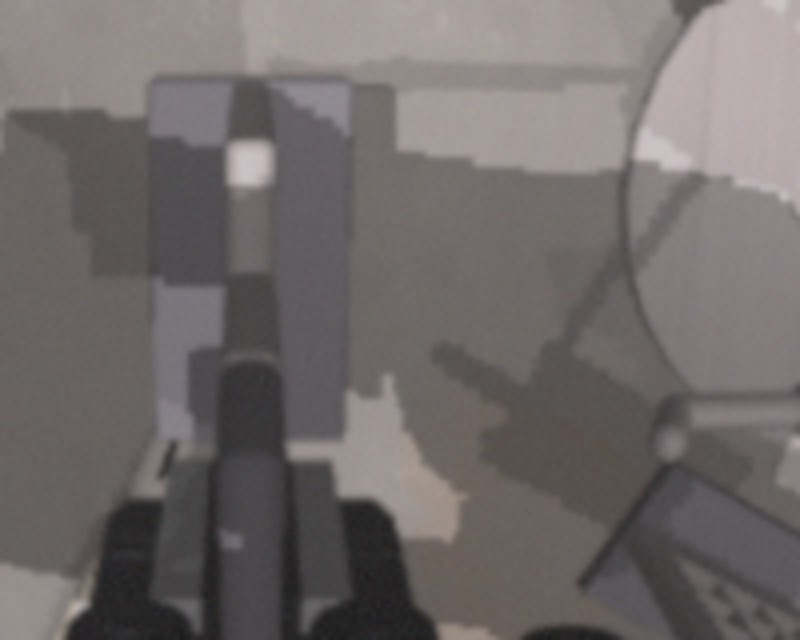

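Call:
jog_arm:
  steps:
    - [0,-1,1.5,15,0]
    - [0,-1,1.5,30,0]
    - [0,-1,1.5,42,0]
    - [0,-1,1.5,52,0]
    - [0,-1,1.5,62,0]
    - [0,-1,1.5,70,0]
    - [0,-1,1.5,77,0]
    - [0,-1,1.5,80,0]
    - [0,-1,1.5,80,0]
    - [0,-1,1.5,80,0]

```text
clock: 15.75
position: [0.5091, 0.0182, 0.2072]
tcp_rot: [[-0.0, -0.001, 1.0], [0.0, 1.0, 0.001], [-1.0, 0.0, -0.0]]
wrist_force: [0.5, 0.1, -3.3]
grip_width: 0.081
```

Run:
```python
from h import *
snap('wrist','w6.png'); snap('side','s6.png',(280,140,400,240),6);X=wcloud()
tabs(X,.06,.10,(.46,.56,-.08,.1)); save(load('wrist')[0],'w6c.png',(260,130,460,290),4)
```

```text
px [362. 116.] n 444 mean [0.5464 0.0898 0.0654] rect 544.4 88.8 22.0 31.1 ang 89.7 dir -172.8
px [321. 188.] n 3031 mean [0.5094 0.0265 0.0853] rect 509.8 22.5 78.6 44.1 ang 89.8 dir 88.4
px [364. 266.] n 341 mean [ 0.553  -0.0602  0.0664] rect 554.0 -59.0 16.5 41.1 ang 28.0 dir 111.5
```

View pics/w6c.png

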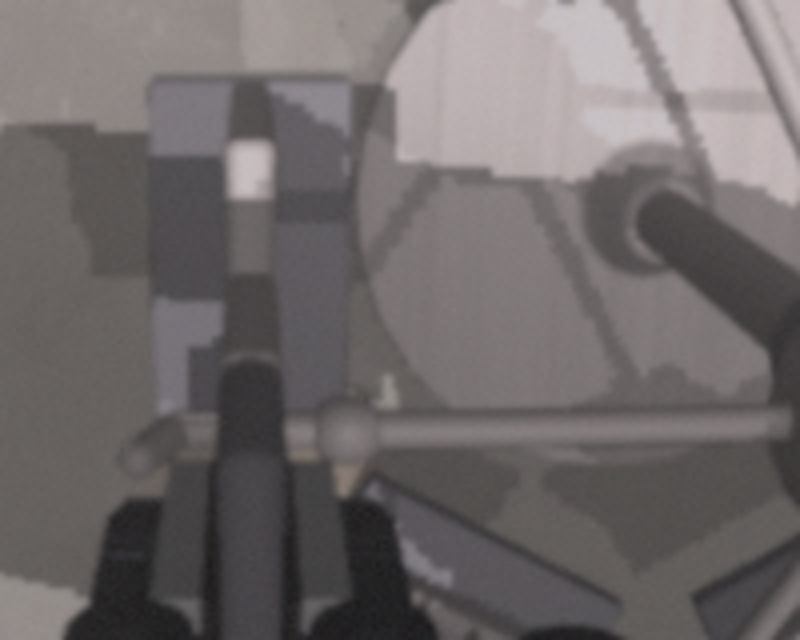

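View pics/s6.png

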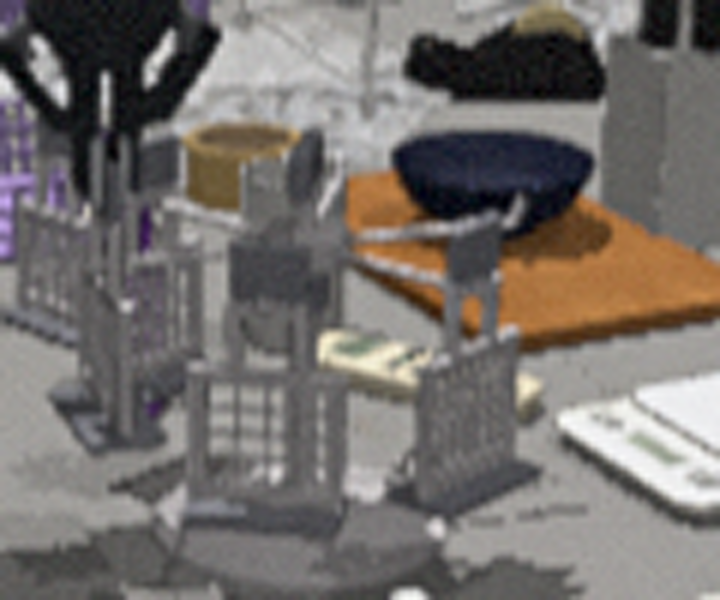

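Call:
jog_arm:
  steps:
    - [0,6,0,0,0]
    - [0,12,0,0,0]
    - [0,17,0,0,0]
    - [0,20,0,0,0]
    - [0,20,0,0,0]
    - [0,20,0,0,0]
    - [10,20,0,0,0]
    - [20,20,0,0,0]
    - [30,20,0,0,0]
    - [30,20,0,0,0]
    - [30,10,0,0,0]
    - [30,-20,0,0,0]
    - [30,-50,0,0,0]
    - [30,-80,0,0,0]
    - [30,-80,0,0,0]

```text
clock: 17.1
position: [0.5105, 0.018, 0.294]
tcp_rot: [[0.008, -0.001, 1.0], [-0.001, 1.0, 0.001], [-1.0, -0.001, 0.008]]
wrist_force: [0.5, -0.3, 0.8]
grip_width: 0.355
```

Run:
```python
from h import *
snap('wrist','w7.png'); snap('side','s7.png',(280,140,400,240),6);X=wcloud()
tabs(X,.05,.08,(.46,.56,-.08,.1));tabs(X,.195,.22,(.46,.56,-.08,.1)); go((.48,.3,.30,0))
```

```text
px [352. 115.] n 277 mean [0.5473 0.0901 0.061 ] rect 544.5 89.3 31.0 20.6 ang 1.0 dir -159.5
px [320. 166.] n 1581 mean [0.5098 0.0276 0.0614] rect 509.6 25.2 44.5 69.5 ang 0.5 dir 89.3
px [309. 205.] n 63 mean [ 0.4959 -0.0212  0.0619] rect 495.3 -21.0 7.2 13.8 ang 88.9 dir -172.3
px [330. 205.] n 62 mean [ 0.5225 -0.0215  0.0619] rect 523.5 -21.0 7.4 15.1 ang 89.4 dir 169.8
px [346. 234.] n 527 mean [ 0.5432 -0.0611  0.0631] rect 543.6 -68.0 43.9 32.9 ang 59.9 dir -152.1
px [320. 207.] n 525 mean [0.5095 0.0213 0.2066] rect 509.5 19.6 42.1 7.1 ang 90.0 dir 89.8
now [0.5097 0.0181 0.289 ] yaw 0.03 t 17.2
(0.48, 0.3, 0.3, 0) -> shift [-11.2 281.9 -29.5] turn 0.0
```

View pics/w7.png

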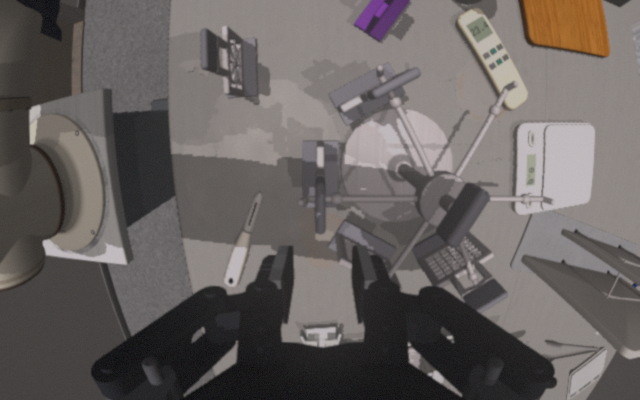

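View pics/s7.png

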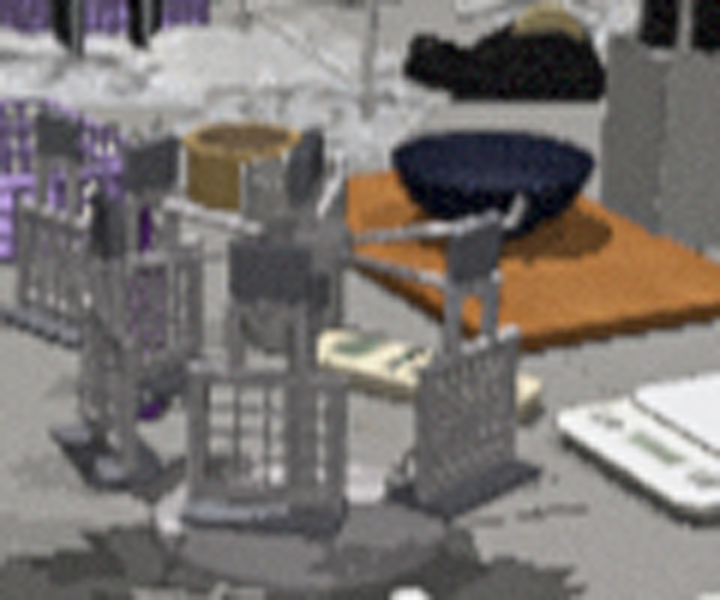

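Call:
jog_arm:
  steps:
    - [50,-11,240,-70,0]
    - [50,-11,240,-70,0]
    - [50,-11,240,-70,0]
    - [50,-11,240,-70,0]
    - [50,-11,240,-70,0]
    - [50,-11,240,-70,0]
    - [50,-11,240,-70,0]
    - [50,-11,240,-70,0]
    - [50,-11,240,-70,0]

```text
clock: 17.95
position: [0.439, 0.2579, 0.2977]
tcp_rot: [[-0.001, -0.001, 1.0], [-0.001, 1.0, 0.001], [-1.0, -0.001, -0.001]]
wrist_force: [-0.4, -0.2, -0.6]
grip_width: 0.585
```

Run:
```python
from h import *
snap('wrist','w8.png'); X=wcloud(); tabs(X,.14,.165,(.3,.7,.15,.5));go((.427,.246,.125,3.7))
save(load('wrist')[0],'w8c.png',(200,0,500,240),2.6)
```

```text
px [325.  37.] n 416 mean [0.4428 0.4035 0.1514] rect 442.8 404.8 8.9 42.8 ang 28.4 dir 117.7
px [466.  76.] n 459 mean [0.5813 0.3751 0.1497] rect 582.5 375.6 8.8 42.0 ang 23.2 dir 114.2
px [469. 204.] n 433 mean [0.5958 0.2435 0.1492] rect 597.0 243.1 41.7 9.2 ang 55.1 dir 55.9
px [286. 273.] n 241 mean [0.4015 0.1668 0.1501] rect 400.6 165.6 8.7 31.2 ang 4.3 dir 92.6
now [0.4393 0.2573 0.2978] yaw 0.0 t 18.0
(0.427, 0.246, 0.125, 3.7) -> shift [172.8 -11.2 -12.1] turn -3.7
```

View pics/w8c.png

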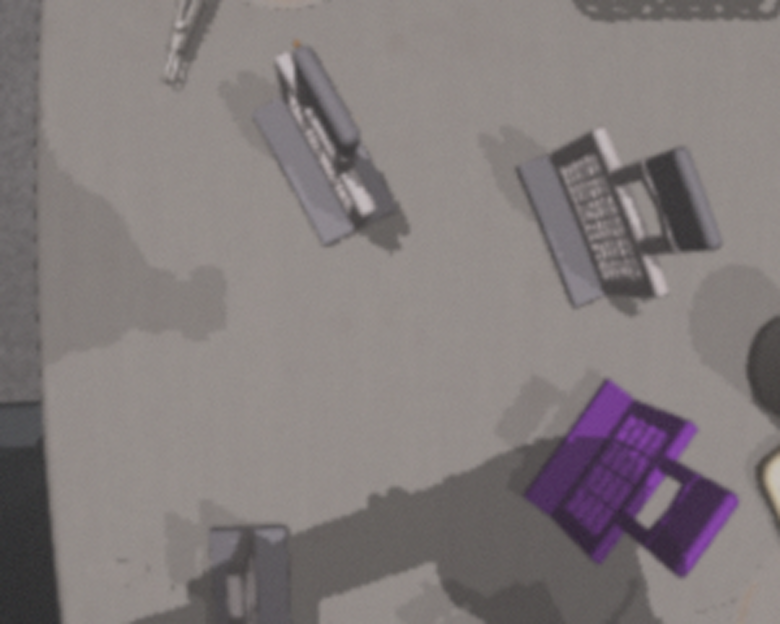

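Run:
```python
from h import *
p=cv2.imread('pics/w7.png'); a=cv2.resize(p[10:110,180:280],None,fx=4,fy=4,interpolation=cv2.INTER_CUBIC)
p=cv2.imread('pics/w8.png'); b=cv2.resize(p[190:290,230:330],None,fx=4,fy=4,interpolation=cv2.INTER_CUBIC)
cv2.imwrite('pics/cmp.png',np.hstack([a,b]))
```

```text
(no output)
```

View pics/cmp.png

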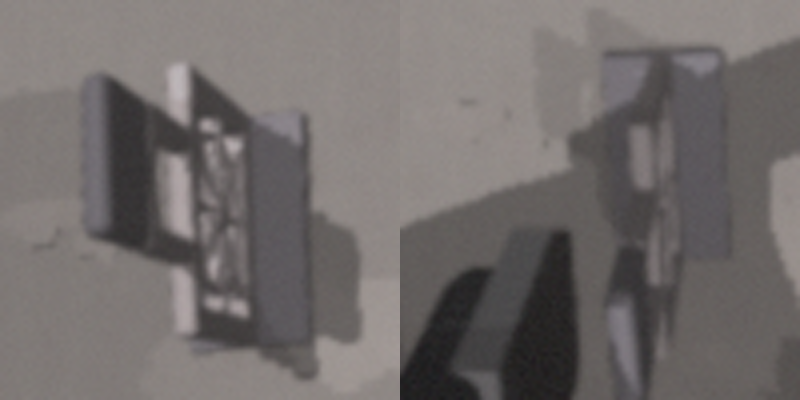

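The left-hand crop shows ring and spokes, so the near frame is the wedge. It has been knocked aside to about (0.40, 0.165).

Call:
jog_arm:
  steps:
    - [50,20,-95,-39,0]
    - [50,30,-95,-39,0]
    - [50,30,-95,-39,0]
    - [50,30,-95,-39,0]
    - [50,30,-95,-39,0]
    - [50,30,-95,-39,0]

```text
clock: 18.5
position: [0.4008, 0.1624, 0.2687]
tcp_rot: [[0.001, 0.002, 1.0], [0.0, 1.0, -0.002], [-1.0, 0.0, 0.001]]
wrist_force: [-0.3, 0.5, -0.2]
grip_width: 0.587
```

Run:
```python
from h import *
snap('wrist','w9.png'); X=wcloud(); tabs(X,.14,.165,(.3,.7,.05,.3));tabs(X,.005,.012,(.34,.46,.05,.3));go((.40,.16,.127,4))
save(load('wrist')[0],'w9c.png',(240,60,400,300),2.4)
```

```text
px [522. 119.] n 475 mean [0.5947 0.2435 0.1492] rect 596.7 243.8 42.0 9.1 ang 56.9 dir 56.9
px [321. 200.] n 402 mean [0.4006 0.1623 0.1517] rect 400.4 160.9 8.0 41.6 ang 2.9 dir 92.1
px [482. 240.] n 408 mean [0.565  0.1188 0.1482] rect 564.8 117.6 76.5 7.7 ang 29.9 dir -150.0
px [331. 170.] n 847 mean [0.4137 0.161  0.0069] rect 413.9 160.8 18.9 84.5 ang 1.9 dir 92.1
px [311. 169.] n 696 mean [0.3868 0.1633 0.0068] rect 385.5 160.5 82.8 18.3 ang 89.0 dir 90.8
now [0.4008 0.1629 0.2686] yaw -0.03 t 18.55
(0.4, 0.16, 0.127, 4) -> shift [141.6  -2.9  -0.9] turn -4.0
```

View pics/w9c.png

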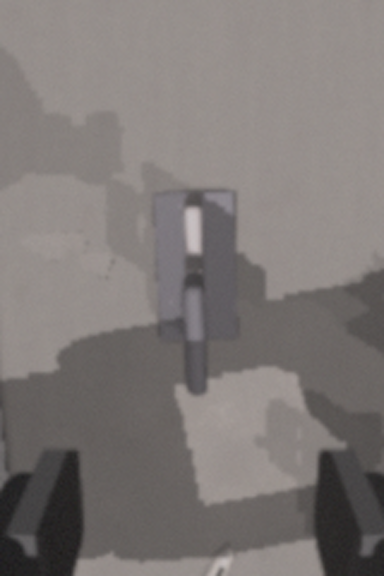

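Call:
jog_arm:
  steps:
    - [40,40,-2,0,-2]
    - [35,80,-2,0,-2]
    - [30,120,-2,0,-2]
    - [30,141,-2,0,-2]
    - [30,141,-2,0,-2]
    - [30,141,-2,0,-2]
    - [0,141,-2,0,-2]
    - [0,141,-2,0,-2]
    - [0,141,-2,0,-2]
    - [0,141,-2,0,-2]
    - [0,141,-2,0,-2]
  squeeze: 60

```text
clock: 19.47
position: [0.4015, 0.1615, 0.1292]
tcp_rot: [[0.004, -0.035, 0.999], [0.001, 0.999, 0.035], [-1.0, 0.001, 0.004]]
wrist_force: [2.0, 1.3, 7.2]
grip_width: 0.082
```

Run:
```python
from h import *
go((.40,.16,.195,2),(.395,-.10,.195,5.7),(.46,-.175,.195,5.7),(.5026,-.182,.195,5.7),(.5026,-.182,.1495,5.7))
```

```text
now [0.4015 0.1615 0.1292] yaw 2.03 t 19.47
(0.4, 0.16, 0.195, 2) -> shift [-65.8  -1.3  -1.3] turn 0.0
(0.395, -0.1, 0.195, 5.7) -> shift [ -66.1 -261.   -15.5] turn -3.7
(0.46, -0.175, 0.195, 5.7) -> shift [ -66.  -338.3   46.8] turn -3.7
(0.5026, -0.182, 0.195, 5.7) -> shift [ -65.8 -346.8   89.1] turn -3.7
(0.5026, -0.182, 0.1495, 5.7) -> shift [ -20.3 -346.8   89. ] turn -3.7
```

Call:
jog_arm:
  steps:
    - [0,-20,0,0,0]
    - [0,-50,-10,0,0]
    - [0,-66,-40,-5,-1]
    - [0,-66,-75,-10,-2]
    - [0,-66,-110,-15,-3]
    - [0,-66,-145,-15,-3.7]
    - [0,-66,-180,-15,-3.7]
    - [0,-66,-215,-15,-3.7]
    - [0,-66,-250,-10,-3.7]
    - [0,-66,-285,10,-3.7]
    - [0,-66,-315,30,-3.7]
    - [0,-66,-338,55,-3.7]
    - [0,-66,-347,80,-3.7]
    - [0,-66,-347,89,-3.7]
    - [0,-66,-347,89,-3.7]
    - [0,-66,-347,89,-3.7]
    - [0,-66,-347,89,-3.7]

```text
clock: 20.88
position: [0.501, -0.1821, 0.1936]
tcp_rot: [[-0.0, -0.1, 0.995], [0.0, 0.995, 0.1], [-1.0, 0.0, -0.0]]
wrist_force: [-0.8, 0.4, -3.9]
grip_width: 0.079
```

Run:
```python
from h import *
snap('wrist','w10.png'); X=wcloud(); tabs(X,.06,.082,(.45,.56,-.28,-.1),100);
go((.5022,-.182,.1505,5.7))
save(load('wrist')[0],'w10c.png',(200,90,440,270),3.3)
```

```text
px [321. 193.] n 3319 mean [ 0.5011 -0.1788  0.0713] rect 501.6 -182.8 44.1 83.5 ang 5.5 dir 95.4
now [ 0.5009 -0.1821  0.1938] yaw 5.75 t 20.93
(0.5022, -0.182, 0.1505, 5.7) -> shift [43.3 -0.   1.2] turn 0.1
```

View pics/w10c.png

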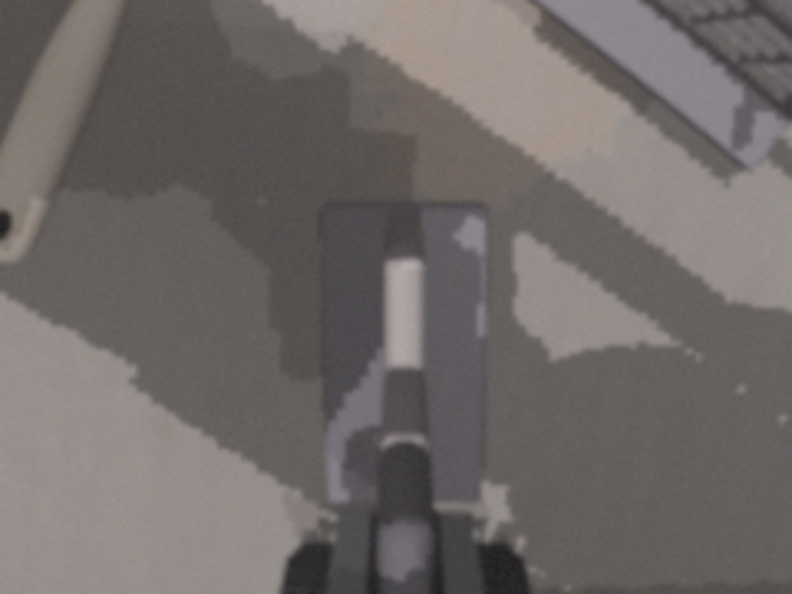

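Call:
jog_arm:
  steps:
    - [0,20,0,1,0]
    - [0,38,0,1,0]
    - [0,43,0,1,0]
    - [0,43,0,1,0]
    - [0,43,-8,1,0]
    - [0,43,-16,1,0]
    - [0,43,-24,1,0]
    - [0,43,-32,1,0]
    - [0,43,-40,1,0]
    - [0,43,-48,1,0]
    - [0,43,-56,1,0]
    - [0,43,-64,1,0]
    - [0,43,-64,1,0]

```text
clock: 22.02
position: [0.5089, -0.2477, 0.1501]
tcp_rot: [[-0.0, -0.099, 0.995], [-0.0, 0.995, 0.099], [-1.0, -0.0, -0.0]]
wrist_force: [-0.5, 0.3, -4.1]
grip_width: 0.077
```

Run:
```python
from h import *
snap('wrist','w11.png'); go((.5172,-.3342,.149,5.7))
save(load('wrist')[0],'w11c.png',(200,90,440,270),3.3); snap('side','s11.png',(300,180,420,290),6)
```

```text
now [ 0.5088 -0.2469  0.1501] yaw 5.68 t 22.07
(0.5172, -0.3342, 0.149, 5.7) -> shift [  1.1 -87.7  -0.3] turn -0.0
```

View pics/w11c.png

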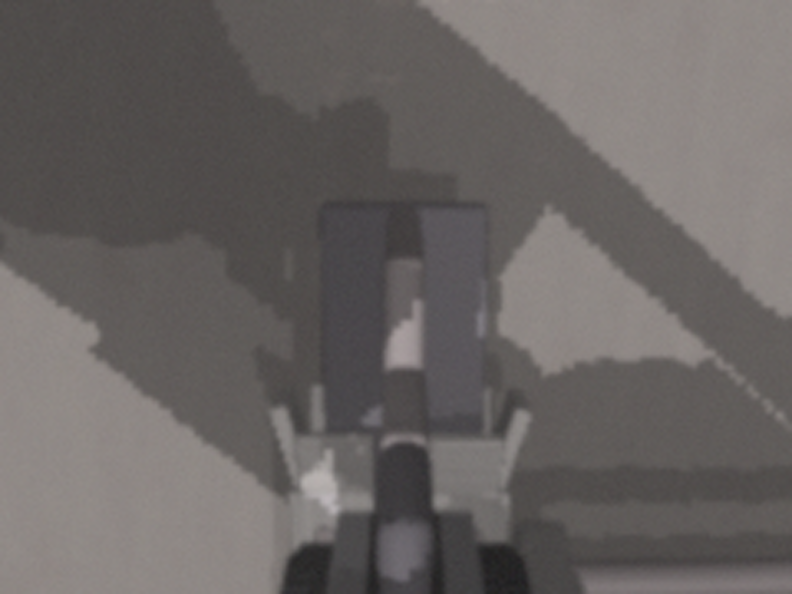

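Call:
jog_arm:
  steps:
    - [0,0,-8,0,0]
    - [0,0,-16,0,0]
    - [0,0,-24,0,0]
    - [0,0,-32,0,0]
    - [0,0,-40,0,0]
    - [0,0,-48,0,0]
    - [0,0,-56,0,0]
    - [0,0,-64,0,0]
    - [0,0,-72,0,0]
    - [0,0,-72,0,0]

```text
clock: 22.95
position: [0.516, -0.3193, 0.1501]
tcp_rot: [[-0.0, -0.099, 0.995], [-0.0, 0.995, 0.099], [-1.0, -0.0, -0.0]]
wrist_force: [-0.7, -1.2, -3.3]
grip_width: 0.084
```

Call:
jog_arm:
  steps:
    - [0,0,-6,0,0]
    - [0,0,-12,0,0]
    - [0,0,-18,0,0]
    - [0,0,-23,0,0]
    - [0,0,-27,0,0]
    - [0,0,-30,0,0]
    - [0,0,-32,0,0]
    - [0,0,-33,0,0]
    - [0,0,-33,0,0]

```text
clock: 23.7
position: [0.5193, -0.3507, 0.1501]
tcp_rot: [[-0.0, -0.1, 0.995], [0.0, 0.995, 0.1], [-1.0, 0.0, -0.0]]
wrist_force: [-1.9, 2.1, -3.5]
grip_width: 0.078
```

Call:
jog_arm:
  steps:
    - [0,0,-1,0,0]
    - [0,0,-2,0,0]
    - [0,0,-3,0,0]
    - [0,0,-4,0,0]
    - [0,0,-4,0,0]

```text
clock: 24.12
position: [0.5197, -0.3547, 0.1502]
tcp_rot: [[-0.0, -0.1, 0.995], [0.0, 0.995, 0.1], [-1.0, 0.0, -0.0]]
wrist_force: [-3.1, 2.1, -4.6]
grip_width: 0.08
```

Call:
jog_arm:
  steps:
    - [0,0,-1,0,0]
    - [0,0,-2,0,0]
    - [0,0,-3,0,0]
    - [0,0,-3,0,0]

```text
clock: 24.45
position: [0.5201, -0.3576, 0.1506]
tcp_rot: [[0.0, -0.1, 0.995], [0.0, 0.995, 0.1], [-1.0, 0.0, 0.0]]
wrist_force: [-2.9, 4.7, -0.9]
grip_width: 0.083
```

Run:
```python
from h import *
snap('wrist','w12.png'); go((.5172,-.3342,.149,5.7)); s=robot.state(); print(s['wrist_force'])
save(load('wrist')[0],'w12c.png',(230,90,430,290),3)
X=wcloud(); tabs(X,.17,.19,(.49,.55,-.45,-.3))
```

```text
now [ 0.5201 -0.3576  0.1506] yaw 5.73 t 24.5
(0.5172, -0.3342, 0.149, 5.7) -> shift [ 1.6 23.6 -0.6] turn 0.0
[-2.93722254  6.03307137 -0.29863994]
px [322. 281.] n 2753 mean [ 0.5206 -0.3527  0.1776] rect 524.5 -356.6 31.2 38.2 ang 32.0 dir 95.3
```

View pics/w12c.png

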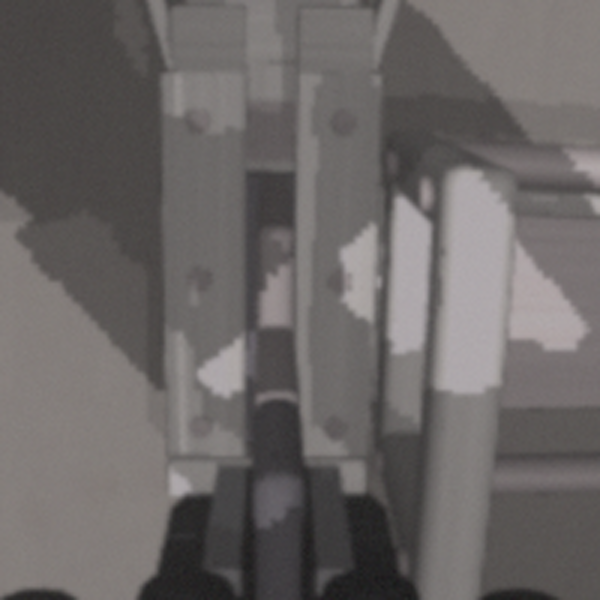

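Call:
jog_arm:
  steps:
    - [0,0,-1,0,0]
    - [0,0,-2,0,0]
    - [0,0,-2,0,0]
    - [0,0,-2,0,0]

```text
clock: 24.83
position: [0.5202, -0.3589, 0.1507]
tcp_rot: [[-0.0, -0.1, 0.995], [0.001, 0.995, 0.1], [-1.0, 0.001, -0.0]]
wrist_force: [-6.6, 11.1, 3.3]
grip_width: 0.08
```

Call:
jog_arm:
  steps:
    - [0,0,1,0,0]
    - [15,0,1,0,0]
    - [30,0,1,0,0]
    - [30,0,1,0,0]
    - [40,-40,1,0,0]
    - [50,-80,0,0,0]
    - [50,-120,40,0,0]
    - [50,-150,40,0,0]
    - [50,-150,40,0,0]
    - [50,-150,40,0,0]

```text
clock: 25.67
position: [0.517, -0.3199, 0.3034]
tcp_rot: [[0.004, -0.101, 0.995], [-0.004, 0.995, 0.101], [-1.0, -0.004, 0.004]]
wrist_force: [0.2, 0.6, -2.4]
grip_width: 0.58
```

Run:
```python
from h import *
snap('wrist','w13.png'); go((.5172,-.3342,.149,5.7)); s=robot.state(); print(s['wrist_force'])
save(load('wrist')[0],'w13c.png',(270,110,410,260),4.6)
b=(.35,.8,-.5,-.2)
X=wcloud(); tabs(X,.163,.19,(.49,.55,-.45,-.3)); tabs(X,.035,.06,(.5,.55,-.46,-.40))
```

```text
now [ 0.5166 -0.32    0.3011] yaw 5.75 t 25.72
(0.5172, -0.3342, 0.149, 5.7) -> shift [152.2 -14.   -1. ] turn 0.0
[-0.24408674 -0.33065384 -0.6114227 ]
px [319. 225.] n 369 mean [ 0.5179 -0.3498  0.1696] rect 517.8 -351.0 7.8 41.6 ang 5.7 dir 95.3
px [318. 246.] n 234 mean [ 0.5229 -0.4283  0.0465] rect 523.6 -427.5 26.8 24.4 ang 4.9 dir -177.7
```

View pics/w13c.png

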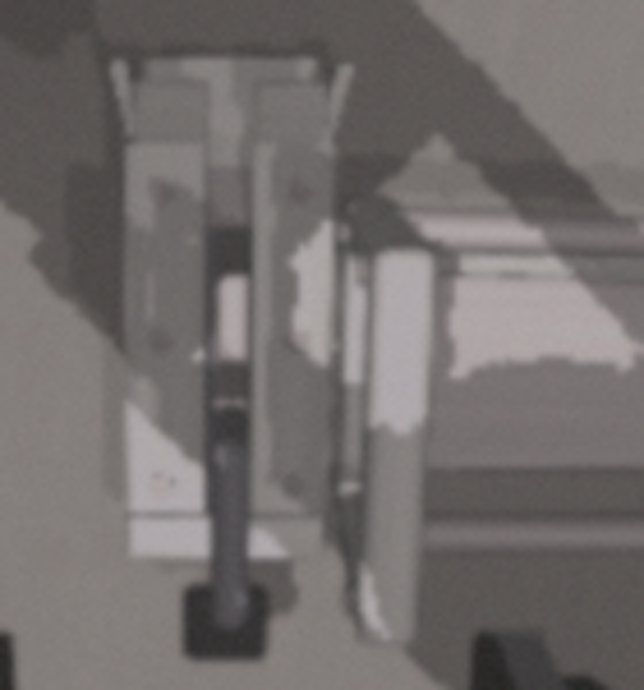

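Run:
```python
from h import *
X=wcloud(); 
import numpy as np
P=X[240:252,312:325,:]; print(np.median(P[...,2]),np.percentile(P[...,2],[10,90]))
for r in range(234,260,3): print(r,X[r,318].round(4))
snap('top','t13.png',(190,140,350,260),5); X=cloud('top'); tabs(X,.195,.24,(.45,.78,-.15,.17),6)
go((.625,.017,.30,-31))
```

```text
0.04777019703572878 [0.0465988  0.17048692]
234 [ 0.5177 -0.3581  0.1711]
237 [ 0.518  -0.3624  0.1685]
240 [ 0.5183 -0.3648  0.1701]
243 [ 0.5186 -0.3677  0.1707]
246 [ 0.5189 -0.3707  0.1709]
249 [ 0.5235 -0.4328  0.0461]
252 [ 0.5239 -0.4369  0.0475]
255 [ 0.5262 -0.4674 -0.0044]
258 [ 0.5267 -0.4726 -0.0041]
px [335. 171.] n 31 mean [ 0.6801 -0.0831  0.2091] rect 681.2 -83.6 40.2 8.2 ang 26.3 dir -152.2
px [307. 187.] n 66 mean [0.6223 0.0161 0.2297] rect 623.5 16.0 51.1 13.8 ang 60.6 dir 59.5
px [279. 204.] n 28 mean [0.5651 0.1146 0.2102] rect 565.3 114.9 41.2 7.2 ang 30.3 dir -150.3
px [336. 203.] n 29 mean [ 0.566  -0.0836  0.2104] rect 565.9 -83.2 7.6 40.3 ang 58.5 dir 149.5
px [307. 219.] n 25 mean [0.5093 0.0175 0.2098] rect 509.1 18.3 41.8 4.4 ang 88.6 dir 88.5
now [ 0.5163 -0.32    0.2998] yaw 5.73 t 25.77
(0.625, 0.017, 0.3, -31) -> shift [-2.000e-01  3.245e+02  1.418e+02] turn 36.7
```

View pics/t13.png

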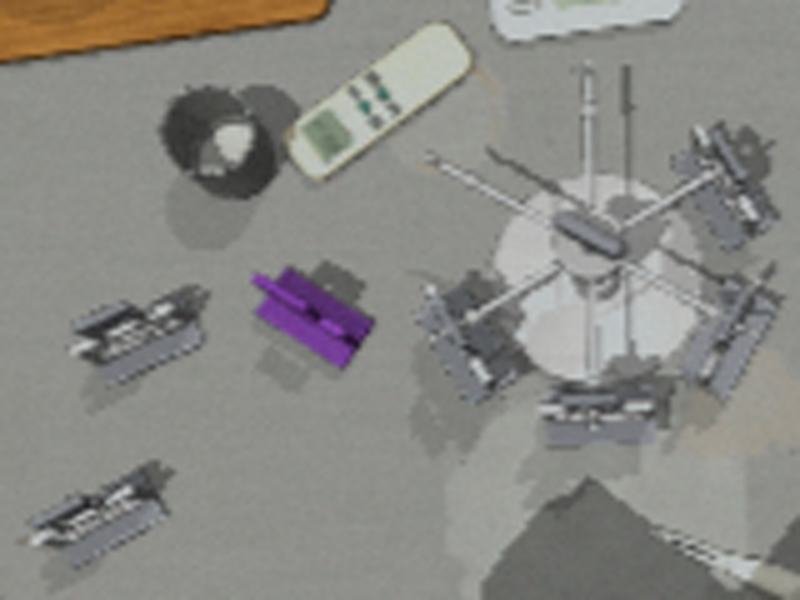

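Call:
jog_arm:
  steps:
    - [50,0,324,141,35.7]
    - [50,0,324,141,35.7]
    - [50,0,324,141,35.7]
    - [50,0,324,141,35.7]
    - [50,0,324,141,35.7]
    - [50,0,324,141,35.7]
    - [50,0,324,141,35.7]
    - [50,0,324,141,35.7]
    - [50,0,324,141,35.7]
    - [50,0,324,141,35.7]
    - [50,0,324,141,35.7]
    - [50,0,324,141,35.7]
    - [50,0,324,141,35.7]

```text
clock: 26.85
position: [0.6241, 0.0155, 0.2996]
tcp_rot: [[-0.001, 0.501, 0.866], [-0.0, 0.866, -0.501], [-1.0, -0.001, -0.001]]
wrist_force: [-0.0, -0.8, 0.2]
grip_width: 0.587
```

Run:
```python
from h import *
snap('wrist','w14.png'); X=wcloud(); tabs(X,.222,.24,(.5,.75,-.1,.15)); go((.625,.0175,.204,-30))
```

```text
px [321. 213.] n 1180 mean [0.6258 0.0194 0.2313] rect 624.7 17.9 50.7 12.5 ang 60.1 dir 60.3
now [0.6241 0.0153 0.2999] yaw -30.06 t 26.9
(0.625, 0.0175, 0.204, -30) -> shift [95.9  2.4 -0.2] turn -0.1
```

Call:
jog_arm:
  steps:
    - [40,40,2.4,0,0]
    - [35,80,2.4,0,0]
    - [30,95,2.4,0,0]
    - [30,95,2.4,0,0]
    - [10,95,2.4,0,0]
    - [10,95,2.4,0,0]
    - [10,95,2.4,0,0]
    - [10,95,2.4,0,0]
    - [10,95,2.4,0,-1]
    - [10,95,2.4,0,-3]
    - [10,95,2.4,0,-6]
    - [10,95,2.4,0,-10]
    - [10,95,2.4,0,-15]
    - [10,95,2.4,0,-20]
    - [10,95,2.4,0,-25]
    - [10,95,2.4,0,-30]
    - [10,95,2.4,0,-35]
    - [10,95,2.4,0,-40]
    - [10,95,2.4,0,-45]
    - [10,95,2.4,0,-50]
  squeeze: 40

```text
clock: 28.57
position: [0.6228, 0.0188, 0.2067]
tcp_rot: [[-0.005, -0.346, 0.938], [0.001, 0.938, 0.346], [-1.0, 0.002, -0.005]]
wrist_force: [-33.2, 1.5, 0.6]
grip_width: 0.146
```

Call:
jog_arm:
  steps:
    - [10,0,0,0,-5]
    - [10,0,0,0,-10]
    - [10,0,0,0,-15]
    - [10,0,0,0,-20]
    - [10,0,0,0,-25]
    - [10,0,0,0,-30]
    - [10,0,0,0,-35]
    - [10,0,0,0,-40]
    - [10,0,0,0,-45]
    - [10,0,0,0,-50]
    - [10,0,0,0,-55]
    - [10,0,0,0,-60]
    - [10,0,0,0,-64]
    - [10,0,0,0,-67]
    - [10,0,0,0,-69]
    - [10,0,0,0,-70]
    - [10,0,0,0,-70]
    - [10,0,0,0,-70]

```text
clock: 30.07
position: [0.6215, 0.0169, 0.2066]
tcp_rot: [[-0.009, -1.0, 0.001], [-0.002, 0.001, 1.0], [-1.0, 0.009, -0.002]]
wrist_force: [-47.2, -12.9, 5.1]
grip_width: 0.141
```

Call:
jog_arm:
  steps:
    - [30,0,0,0,0]
    - [35,0,0,0,0]
    - [40,-30,0,0,0]
    - [50,-60,0,0,0]
    - [50,-100,0,0,0]
    - [50,-100,0,0,0]
    - [50,-100,0,0,0]

```text
clock: 30.65
position: [0.6264, 0.0185, 0.3096]
tcp_rot: [[0.007, -1.0, -0.0], [-0.0, -0.0, 1.0], [-1.0, -0.007, -0.0]]
wrist_force: [0.3, 0.2, -1.2]
grip_width: 0.587
```

Run:
```python
from h import *
snap('wrist','w15.png'); X=wcloud(); tabs(X,.222,.24,(.5,.75,-.1,.15)); go((.443,.37,.30,28))
snap('top','t15.png',(190,140,350,260),5); X=cloud('top'); tabs(X,.195,.24,(.45,.78,-.15,.17),6)
```

```text
px [320. 206.] n 1095 mean [0.6219 0.0174 0.229 ] rect 623.1 17.1 51.6 12.4 ang 0.2 dir 179.9
now [0.6259 0.0186 0.3074] yaw 90.02 t 30.7
(0.443, 0.37, 0.3, 28) -> shift [  6.7 182.8 351.5] turn 62.0
px [335. 172.] n 29 mean [ 0.6758 -0.0843  0.2094] rect 676.8 -84.3 36.4 7.9 ang 30.9 dir -151.3
px [307. 190.] n 31 mean [0.6098 0.0145 0.227 ] rect 611.0 14.5 10.7 26.6 ang 87.4 dir 173.0
px [336. 203.] n 29 mean [ 0.5661 -0.0836  0.209 ] rect 566.0 -83.6 7.9 39.7 ang 62.6 dir 149.6
```

View pics/w15.png

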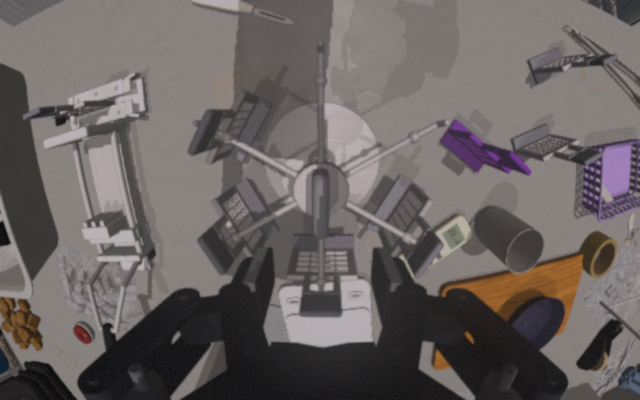

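Call:
jog_arm:
  steps:
    - [50,6,183,380,62]
    - [50,6,183,380,62]
    - [50,6,183,380,62]
    - [50,6,183,380,62]
    - [50,6,183,380,62]
    - [50,6,183,380,62]
    - [50,6,183,380,62]
    - [50,6,183,380,62]
    - [50,6,183,380,62]
    - [50,6,183,380,62]
    - [50,6,183,380,62]
    - [50,6,183,380,62]
    - [50,6,183,380,62]
    - [50,6,183,380,62]

```text
clock: 31.92
position: [0.4422, 0.3984, 0.2988]
tcp_rot: [[-0.001, -0.47, 0.882], [-0.001, 0.882, 0.47], [-1.0, -0.0, -0.001]]
wrist_force: [0.3, -0.9, -0.1]
grip_width: 0.585
```

Run:
```python
from h import *
snap('wrist','w16.png'); X=wcloud(); tabs(X,.14,.165,(.3,.7,.3,.5));tabs(X,.003,.013,(.36,.52,.3,.5),60); go((.443,.4048,.128,28))
```

```text
px [324. 183.] n 374 mean [0.4416 0.4058 0.1519] rect 442.1 404.9 7.8 40.7 ang 27.9 dir 117.6
px [423. 264.] n 350 mean [0.5806 0.3771 0.1497] rect 582.4 376.1 8.4 42.3 ang 24.0 dir 113.3
px [324. 159.] n 1400 mean [0.4414 0.407  0.007 ] rect 442.6 405.0 44.8 83.8 ang 27.5 dir 118.9
now [0.4426 0.398  0.299 ] yaw 28.0 t 31.97
(0.443, 0.4048, 0.128, 28) -> shift [171.    5.9   3.7] turn 0.0
```

View pics/w16.png

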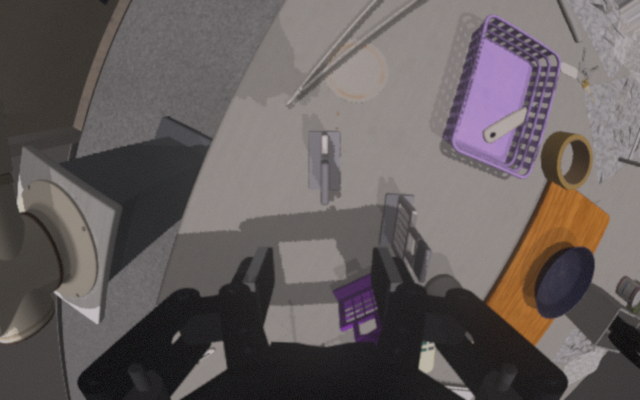

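Call:
jog_arm:
  steps:
    - [40,40,6,3,0]
    - [35,80,6,3,0]
    - [30,120,6,3,0]
    - [30,155,6,3,0]
    - [30,171,6,3,0]
    - [30,171,6,3,0]
    - [30,171,6,3,0]
    - [0,171,6,3,0]
    - [0,171,6,3,0]
    - [0,171,6,3,0]
    - [0,171,6,3,0]
    - [0,171,6,3,0]
    - [0,155,6,3,0]
    - [0,120,6,3,0]
    - [0,92,6,3,0]
    - [0,92,6,3,0]
  squeeze: 60

```text
clock: 33.3
position: [0.4435, 0.4065, 0.2143]
tcp_rot: [[0.007, -0.47, 0.883], [0.005, 0.883, 0.47], [-1.0, 0.001, 0.009]]
wrist_force: [1.4, 1.1, -2.3]
grip_width: 0.077
```

Run:
```python
from h import *
go((.40,.25,.207,14),(.415,.017,.207,0))
```

```text
now [0.4435 0.4065 0.2143] yaw 28.04 t 33.3
(0.4, 0.25, 0.207, 14) -> shift [   6.1 -117.7 -112. ] turn 14.0
(0.415, 0.017, 0.207, 0) -> shift [   5.  -330.4 -208.3] turn 28.0
```

Call:
jog_arm:
  steps:
    - [0,0,-30,-25,4]
    - [0,0,-60,-52,8]
    - [0,0,-90,-80,12]
    - [0,0,-118,-110,16]
    - [0,0,-150,-130,20]
    - [0,0,-180,-148,24]
    - [0,0,-215,-165,28]
    - [0,0,-250,-182,28]
    - [0,0,-285,-195,28]
    - [0,0,-315,-203,28]
    - [0,0,-330,-208,28]
    - [0,0,-330,-208,28]
    - [0,0,-330,-208,28]
    - [0,0,-330,-208,28]

```text
clock: 34.47
position: [0.4134, 0.0166, 0.2075]
tcp_rot: [[0.0, -0.0, 1.0], [0.0, 1.0, 0.0], [-1.0, 0.0, 0.0]]
wrist_force: [-0.4, -0.3, -2.5]
grip_width: 0.08
```

```bash
cat > pre.py <<'E'
from h import *
import sys
snap('wrist',sys.argv[1]); X=wcloud(); s=robot.state(); x,y,z=s['position']
print('tip',end=' '); 
m=(X[...,2]>.16)&(X[...,2]<.19)&(X[...,0]>.47)&(X[...,0]<.58)&(X[...,1]>-.02)&(X[...,1]<.06)
P=X[m]; c=np.polyfit(P[:,0],P[:,1],1); print('rod: n',len(P),'xmin',np.percentile(P[:,0],.5).round(4),'y@.51',np.polyval(c,.51).round(4),'dir deg',np.degrees(np.arctan(c[0])).round(2))
tabs(X,z-.145,z-.10,(x-.05,x+.05,y-.08,y+.08),300)
go((.509,.0175,z,0))
E
python3 pre.py w17.png
```

```text
tip rod: n 989 xmin 0.4904 y@.51 0.0188 dir deg -0.25
px [322. 189.] n 3304 mean [0.4147 0.0242 0.084 ] rect 414.4 19.8 44.1 83.4 ang 0.2 dir 91.1
now [0.4134 0.0169 0.2075] yaw 0.06 t 34.52
(0.509, 0.0175, np.float64(0.20750713335236148), 0) -> shift [ 0.   0.5 95.6] turn 0.1
```

View pics/w17.png

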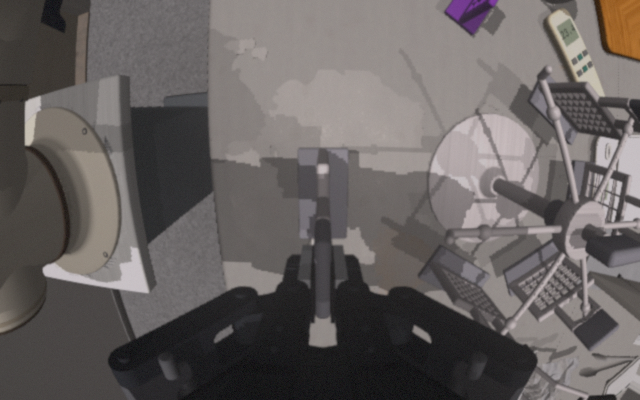

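Call:
jog_arm:
  steps:
    - [0,-1,-1,15,0]
    - [0,-1,-1,30,0]
    - [0,-1,-1,45,0]
    - [0,-1,-1,56,0]
    - [0,-1,-1,66,0]
    - [0,-1,-1,76,0]
    - [0,-1,-1,85,0]
    - [0,-1,-1,92,0]
    - [0,-1,-1,95,0]
    - [0,-1,-1,95,0]
    - [0,-1,-1,95,0]

```text
clock: 35.43
position: [0.5083, 0.0154, 0.2082]
tcp_rot: [[-0.0, -0.001, 1.0], [0.0, 1.0, 0.001], [-1.0, 0.0, -0.0]]
wrist_force: [-0.1, 0.5, -2.6]
grip_width: 0.079
```

```bash
python3 pre.py w18.png; python3 -c "
from h import *
save(load('wrist')[0],'w18c.png',(260,130,460,290),4)"
```

```text
tip rod: n 1853 xmin 0.4915 y@.51 0.0305 dir deg -14.02
px [322. 185.] n 2991 mean [0.5091 0.0269 0.0849] rect 509.1 22.7 44.2 74.7 ang 0.3 dir 89.2
now [0.5082 0.0154 0.2083] yaw 0.03 t 35.48
(0.509, 0.0175, np.float64(0.2083397246801726), 0) -> shift [0.  2.1 0.8] turn 0.0
```

View pics/w18c.png

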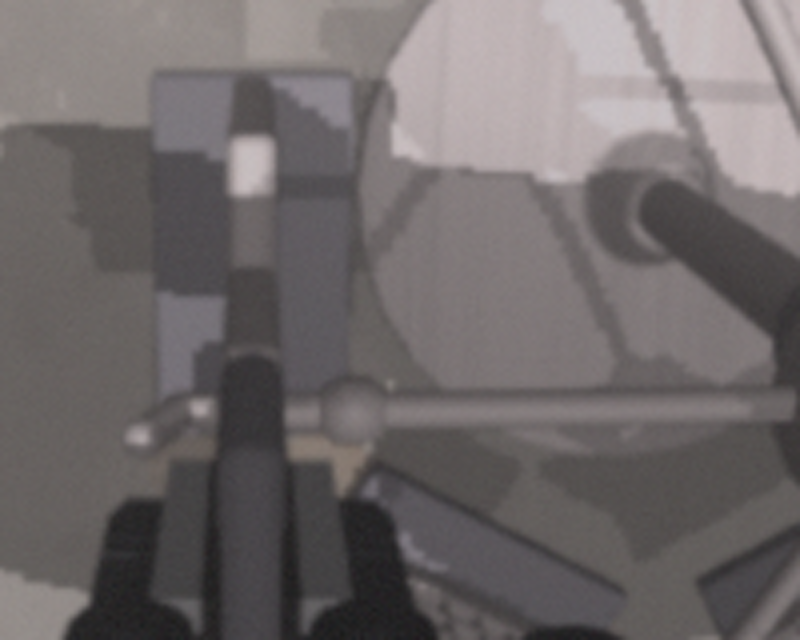

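Call:
jog_arm:
  steps:
    - [0,6,0,0,0]
    - [0,12,0,0,0]
    - [0,17,0,0,0]
    - [0,20.5,0,0,0]
    - [0,20.5,0,0,0]
    - [0,20.5,0,0,0]
    - [10,20.5,0,0,0]
    - [20,20.5,0,0,0]
    - [30,20.5,0,0,0]
    - [30,20.5,0,0,0]
    - [30,10,0,0,0]
    - [30,-20,0,0,0]
    - [40,-50,0,0,0]
    - [50,-90,0,0,0]
    - [50,-92,0,0,0]
    - [50,-92,0,0,0]

```text
clock: 36.82
position: [0.5092, 0.0153, 0.3035]
tcp_rot: [[0.005, -0.001, 1.0], [-0.0, 1.0, 0.001], [-1.0, -0.0, 0.005]]
wrist_force: [-1.0, -0.6, -1.0]
grip_width: 0.586
```

Run:
```python
from h import *
snap('wrist','w19.png');X=wcloud()
tabs(X,.05,.08,(.46,.56,-.08,.1),200);tabs(X,.195,.22,(.46,.56,-.08,.1)); go((.622,.017,.30,-90))
```

```text
px [320. 162.] n 1475 mean [0.5079 0.028  0.0624] rect 508.3 25.6 69.4 44.5 ang 89.4 dir 86.2
px [347. 230.] n 505 mean [ 0.5435 -0.0611  0.0639] rect 539.2 -60.9 40.6 36.8 ang 1.7 dir -160.6
px [321. 204.] n 452 mean [0.5089 0.018  0.2073] rect 508.9 16.8 6.6 40.6 ang 0.1 dir 90.0
px [369. 297.] n 157 mean [ 0.5529 -0.0729  0.2042] rect 554.0 -74.4 7.9 14.1 ang 60.3 dir 149.6
now [0.5087 0.0154 0.3015] yaw 0.03 t 36.87
(0.622, 0.017, 0.3, -90) -> shift [  1.8   1.6 113.3] turn 90.0
```

View pics/w19.png

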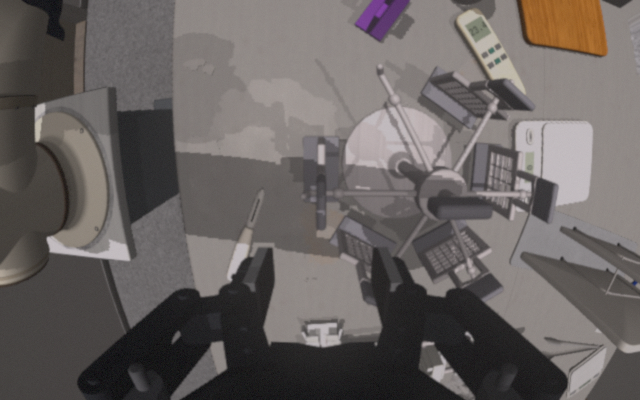

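Call:
jog_arm:
  steps:
    - [50,0,1.6,113,90]
    - [50,0,1.6,113,90]
    - [50,0,1.6,113,90]
    - [50,0,1.6,113,90]
    - [50,0,1.6,113,90]
    - [50,0,1.6,113,90]
    - [50,0,1.6,113,90]
    - [50,0,1.6,113,90]
    - [50,0,1.6,113,90]
    - [50,0,1.6,113,90]
    - [50,0,1.6,113,90]
    - [50,0,1.6,113,90]
    - [50,0,1.6,113,90]
    - [50,0,1.6,113,90]
    - [50,0,1.6,113,90]

```text
clock: 38.12
position: [0.6213, 0.0171, 0.2995]
tcp_rot: [[-0.001, 1.0, 0.003], [0.0, 0.003, -1.0], [-1.0, -0.001, -0.0]]
wrist_force: [-0.1, 0.3, 0.3]
grip_width: 0.583
```

Run:
```python
from h import *
snap('wrist','w20.png'); X=wcloud(); tabs(X,.222,.24,(.5,.75,-.1,.15)); go((.622,.017,.204,-90))
```

```text
px [323. 211.] n 1248 mean [0.6272 0.0173 0.231 ] rect 625.2 17.1 13.3 51.8 ang 89.8 dir 179.5
now [0.6213 0.0171 0.2997] yaw -89.8 t 38.17
(0.622, 0.017, 0.204, -90) -> shift [95.7  0.8  0.1] turn 0.2
```

Call:
jog_arm:
  steps:
    - [40,40,1.7,0,0]
    - [35,80,1.7,0,0]
    - [30,95,1.7,0,0]
    - [30,95,1.7,0,0]
    - [10,95,1.7,0,0]
    - [10,95,1.7,0,0]
    - [10,95,1.7,0,0]
    - [10,95,1.7,0,0]
    - [10,95,1.7,0,-1]
    - [10,95,1.7,0,-3]
    - [10,95,1.7,0,-6]
    - [10,95,1.7,0,-10]
    - [10,95,1.7,0,-15]
    - [10,95,1.7,0,-20]
    - [10,95,1.7,0,-25]
    - [10,95,1.7,0,-30]
    - [10,95,1.7,0,-35]
    - [10,95,1.7,0,-40]
    - [10,95,1.7,0,-45]
    - [10,95,1.7,0,-50]
  squeeze: 40

```text
clock: 39.83
position: [0.6235, 0.0169, 0.2067]
tcp_rot: [[0.002, 0.638, 0.77], [-0.0, 0.77, -0.638], [-1.0, 0.001, 0.001]]
wrist_force: [-2.5, -3.3, 3.7]
grip_width: 0.142
```

Call:
jog_arm:
  steps:
    - [10,0,0,0,-4]
    - [10,0,0,0,-7]
    - [10,0,0,0,-9]
    - [10,0,0,0,-9.8]
    - [10,0,0,0,-9.8]
    - [10,0,0,0,-9.8]
    - [30,0,0,0,-9.8]
    - [35,0,0,0,-9.8]
    - [40,-30,0,0,-9.8]
    - [50,-60,0,0,-9.8]
    - [50,-100,0,0,-9.8]
    - [50,-100,0,0,-9.8]
    - [50,-100,0,0,-9.8]

```text
clock: 40.92
position: [0.6239, 0.0172, 0.3079]
tcp_rot: [[0.004, 0.502, 0.865], [-0.0, 0.865, -0.502], [-1.0, 0.002, 0.004]]
wrist_force: [-0.3, -0.1, -0.8]
grip_width: 0.586
```

Run:
```python
from h import *
snap('wrist','w21.png'); X=wcloud(); tabs(X,.222,.24,(.5,.75,-.1,.15)); go((.575,.37,.30,24))
```

```text
px [321. 212.] n 1103 mean [0.6247 0.0191 0.229 ] rect 623.9 17.7 51.2 12.9 ang 59.3 dir 58.3
now [0.6234 0.0172 0.3059] yaw -30.15 t 40.97
(0.575, 0.37, 0.3, 24) -> shift [   5.9  280.8 -219.1] turn -54.1
```

View pics/w21.png

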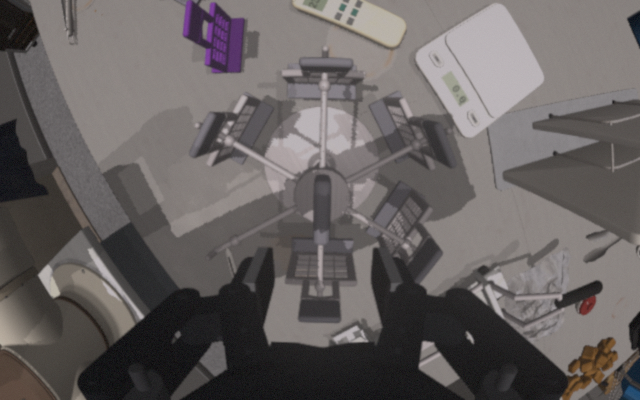

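Five frames hang and the free hook faces front. Next is the last washed frame, A.

Call:
jog_arm:
  steps:
    - [50,5,281,-219,-54]
    - [50,5,281,-219,-54]
    - [50,5,281,-219,-54]
    - [50,5,281,-219,-54]
    - [50,5,281,-219,-54]
    - [50,5,281,-219,-54]
    - [50,5,281,-219,-54]
    - [50,5,281,-219,-54]
    - [50,5,281,-219,-54]
    - [50,5,281,-219,-54]
    - [50,5,281,-219,-54]
    - [50,5,281,-219,-54]

```text
clock: 41.97
position: [0.575, 0.3696, 0.2993]
tcp_rot: [[-0.001, -0.404, 0.915], [-0.001, 0.915, 0.404], [-1.0, -0.0, -0.002]]
wrist_force: [-0.1, 0.3, -0.1]
grip_width: 0.587
```

Run:
```python
from h import *
snap('wrist','w22.png'); X=wcloud(); tabs(X,.14,.165,(.3,.7,.3,.5));tabs(X,.003,.013,(.5,.65,.3,.45),60); go((.5818,.3755,.128,24))
save(load('wrist')[0],'w22c.png',(220,80,440,280),3)
```

```text
px [331. 185.] n 340 mean [0.5824 0.3776 0.1523] rect 583.0 376.6 6.9 41.3 ang 24.0 dir 114.2
px [328. 161.] n 1330 mean [0.5818 0.3782 0.0073] rect 583.2 376.2 44.0 84.6 ang 24.6 dir 114.1
now [0.5753 0.3691 0.2997] yaw 23.78 t 42.02
(0.5818, 0.3755, 0.128, 24) -> shift [171.7   3.2   8.7] turn -0.2
```

View pics/w22c.png

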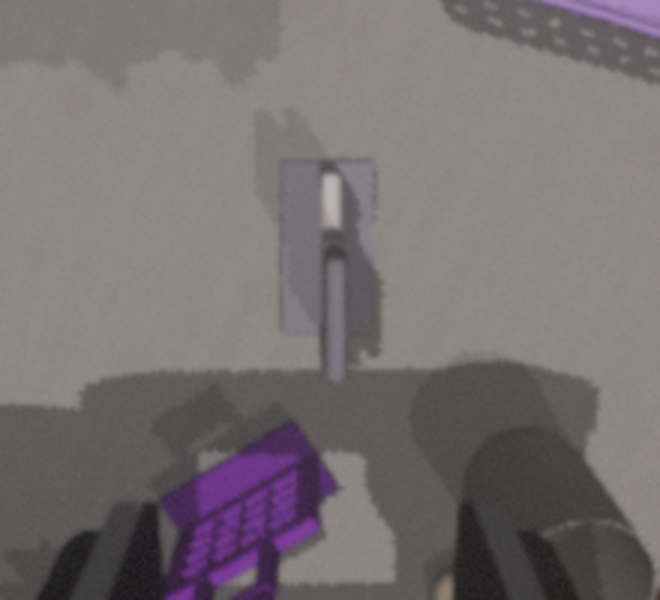

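Call:
jog_arm:
  steps:
    - [40,40,3.7,10,0]
    - [35,80,3.7,10,0]
    - [30,120,3.7,10,0]
    - [30,155,3.7,10,0]
    - [30,172,3.7,10,0]
    - [30,172,3.7,10,0]
    - [30,172,3.7,10,0]
    - [0,172,3.7,10,0]
    - [0,172,3.7,10,0]
    - [0,172,3.7,10,0]
    - [0,172,3.7,10,0]
    - [0,172,3.7,10,0]
    - [0,155,3.7,10,0]
    - [0,120,3.7,10,0]
    - [0,93,3.7,10,0]
    - [0,93,3.7,10,0]
    - [0,93,3.7,10,0]
  squeeze: 60

```text
clock: 43.43
position: [0.5834, 0.3778, 0.2098]
tcp_rot: [[0.004, -0.404, 0.915], [0.002, 0.915, 0.404], [-1.0, 0.0, 0.004]]
wrist_force: [-0.1, -0.5, -3.5]
grip_width: 0.079
```

Run:
```python
from h import *
go((.43,.36,.207,12),(.41,.20,.207,0),(.415,.017,.207,0))
```

```text
now [0.5834 0.3778 0.2098] yaw 23.83 t 43.43
(0.43, 0.36, 0.207, 12) -> shift [   2.3   45.7 -147.5] turn 11.8
(0.41, 0.2, 0.207, 0) -> shift [   1.9  -92.6 -230.4] turn 23.8
(0.415, 0.017, 0.207, 0) -> shift [   1.6 -262.  -299.8] turn 23.8
```

Call:
jog_arm:
  steps:
    - [0,0,10,-30,3]
    - [0,0,22,-68,6]
    - [0,0,34,-105,9]
    - [0,0,40,-140,12]
    - [0,0,15,-165,15]
    - [0,0,-20,-190,18]
    - [0,0,-55,-212,21]
    - [0,0,-92,-230,23.8]
    - [0,0,-128,-245,23.8]
    - [0,0,-165,-260,23.8]
    - [0,0,-200,-275,23.8]
    - [0,0,-232,-288,23.8]
    - [0,0,-262,-300,23.8]
    - [0,0,-262,-300,23.8]
    - [0,0,-262,-300,23.8]
    - [0,0,-262,-300,23.8]

```text
clock: 44.77
position: [0.4139, 0.0168, 0.2068]
tcp_rot: [[-0.001, 0.0, 1.0], [0.001, 1.0, -0.0], [-1.0, 0.001, -0.001]]
wrist_force: [0.3, 1.3, -2.6]
grip_width: 0.078
```

```bash
python3 pre.py w23.png
```

```text
tip rod: n 979 xmin 0.4908 y@.51 0.0218 dir deg -1.68
px [322. 194.] n 3259 mean [0.4145 0.0203 0.0831] rect 414.7 16.6 83.5 44.4 ang 89.8 dir 90.6
now [0.4139 0.0173 0.2069] yaw 0.06 t 44.82
(0.509, 0.0175, np.float64(0.20689612779167474), 0) -> shift [-0.1  0.1 95.1] turn 0.1
```

View pics/w23.png

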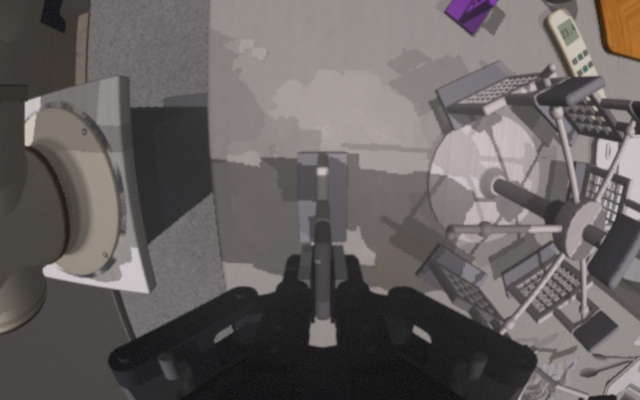

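Call:
jog_arm:
  steps:
    - [0,-2,4.5,15,0]
    - [0,-2,4.5,30,0]
    - [0,-2,4.5,45,0]
    - [0,-2,4.5,56,0]
    - [0,-2,4.5,66,0]
    - [0,-2,4.5,76,0]
    - [0,-2,4.5,85,0]
    - [0,-2,4.5,92,0]
    - [0,-2,4.5,95,0]
    - [0,-2,4.5,95,0]
    - [0,-2,4.5,95,0]

```text
clock: 45.73
position: [0.509, 0.0211, 0.2093]
tcp_rot: [[-0.0, -0.0, 1.0], [0.0, 1.0, 0.0], [-1.0, 0.0, -0.0]]
wrist_force: [0.1, -0.2, -3.8]
grip_width: 0.085
```

```bash
python3 pre.py w24.png; python3 -c "
from h import *
save(load('wrist')[0],'w24c.png',(260,130,460,290),4)"
```

```text
tip rod: n 1797 xmin 0.4914 y@.51 0.0329 dir deg -14.6
px [322. 189.] n 2930 mean [0.5094 0.0287 0.0855] rect 509.4 25.6 44.5 73.1 ang 0.2 dir 89.0
now [0.5089 0.0211 0.2093] yaw 0.02 t 45.78
(0.509, 0.0175, np.float64(0.20934230432504436), 0) -> shift [-0.  -3.6  0.1] turn 0.0
```

View pics/w24c.png

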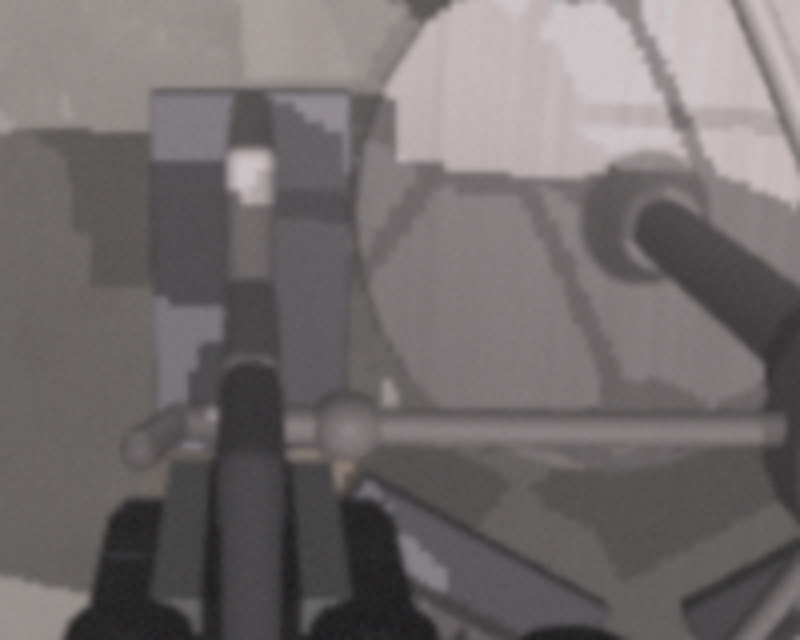

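Good, the rod passes through the eye between bead and tip. I'll lower and release.

Call:
jog_arm:
  steps:
    - [0,6,0,0,0]
    - [0,12,0,0,0]
    - [0,17,0,0,0]
    - [0,21,0,0,0]
    - [0,21,0,0,0]
    - [0,21,0,0,0]
    - [10,21,0,0,0]
    - [20,21,0,0,0]
    - [30,21,0,0,0]
    - [30,21,0,0,0]
    - [30,10,0,0,0]
    - [30,-20,0,0,0]
    - [40,-50,0,0,0]
    - [50,-90,0,0,0]
    - [50,-92,0,0,0]
    - [50,-92,0,0,0]

```text
clock: 47.12
position: [0.5098, 0.0211, 0.3046]
tcp_rot: [[0.005, -0.001, 1.0], [-0.0, 1.0, 0.001], [-1.0, -0.0, 0.005]]
wrist_force: [0.6, 1.0, -0.9]
grip_width: 0.583
```

Run:
```python
from h import *
snap('wrist','w25.png');X=wcloud()
tabs(X,.05,.08,(.46,.56,-.08,.1),200);tabs(X,.195,.22,(.46,.56,-.08,.1)); go((.44,-.28,.32,5))
```

```text
px [352. 116.] n 229 mean [0.5477 0.0915 0.0622] rect 545.5 89.9 28.6 18.6 ang 1.1 dir -168.1
px [321. 165.] n 1446 mean [0.5096 0.0307 0.062 ] rect 509.4 28.8 66.6 45.0 ang 90.0 dir 89.4
px [346. 233.] n 573 mean [ 0.542  -0.0602  0.0647] rect 538.0 -59.7 39.2 43.8 ang 89.8 dir -167.5
px [321. 205.] n 454 mean [0.5096 0.023  0.2072] rect 509.6 21.7 40.8 6.6 ang 89.9 dir 90.0
px [367. 300.] n 193 mean [ 0.5529 -0.0719  0.2039] rect 553.4 -73.4 8.1 15.9 ang 58.3 dir 152.5
now [0.5094 0.0211 0.3026] yaw 0.03 t 47.17
(0.44, -0.28, 0.32, 5) -> shift [ -17.5 -301.1  -69.5] turn -5.0
```

View pics/w25.png

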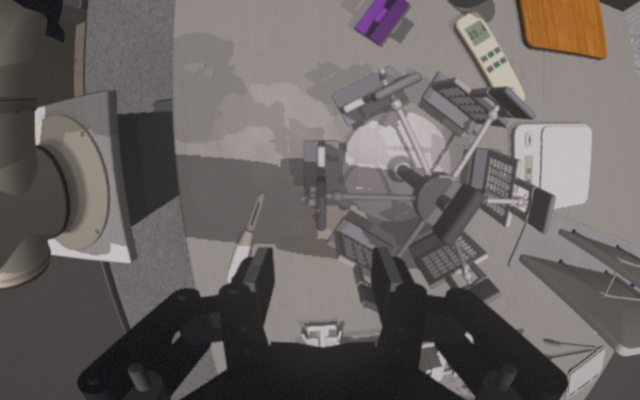

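All six hooks are filled. I'll check the cutter once more before handing in.

Call:
jog_arm:
  steps:
    - [50,-17,-301,-70,-5]
    - [50,-17,-301,-70,-5]
    - [50,-17,-301,-70,-5]
    - [50,-17,-301,-70,-5]
    - [50,-17,-301,-70,-5]
    - [50,-17,-301,-70,-5]
    - [50,-17,-301,-70,-5]
    - [50,-17,-301,-70,-5]
    - [50,-17,-301,-70,-5]
    - [50,-17,-301,-70,-5]
    - [50,-17,-301,-70,-5]

```text
clock: 48.08
position: [0.4393, -0.2793, 0.3177]
tcp_rot: [[-0.001, -0.088, 0.996], [0.001, 0.996, 0.088], [-1.0, 0.001, -0.001]]
wrist_force: [0.1, 0.8, 0.0]
grip_width: 0.589
```

Run:
```python
from h import *
snap('wrist','w26.png');X=wcloud()
tabs(X,.163,.19,(.49,.55,-.45,-.3)); tabs(X,.04,.06,(.5,.55,-.46,-.40))
save(load('wrist')[0],'w26c.png',(310,100,450,280),3.3)
snap('top','t26.png',(190,140,450,260),3); X=cloud('top'); tabs(X,.195,.225,(.45,.78,-.15,.17),6)
```

```text
px [391. 249.] n 81 mean [ 0.518  -0.3342  0.1708] rect 518.9 -335.3 8.0 11.4 ang 37.8 dir 112.6
px [366. 269.] n 156 mean [ 0.5194 -0.4255  0.049 ] rect 519.8 -427.0 15.7 22.2 ang 3.0 dir 89.1
px [308. 156.] n 34 mean [0.736  0.0104 0.2088] rect 736.1 9.9 39.5 6.9 ang 88.6 dir 90.0
px [279. 171.] n 31 mean [0.6832 0.1134 0.2102] rect 683.6 113.6 7.8 41.4 ang 61.3 dir 149.8
px [335. 171.] n 32 mean [ 0.6784 -0.0842  0.2084] rect 678.7 -85.0 42.5 8.6 ang 29.1 dir -152.0
px [279. 203.] n 27 mean [0.5676 0.116  0.2105] rect 567.8 116.6 40.6 7.8 ang 30.3 dir -150.7
px [335. 203.] n 29 mean [ 0.5641 -0.0823  0.2093] rect 564.6 -82.4 8.0 39.9 ang 58.8 dir 147.8
px [306. 220.] n 26 mean [0.5088 0.0208 0.2102] rect 508.4 20.1 38.8 6.3 ang 89.2 dir 89.9
```

View pics/w26c.png

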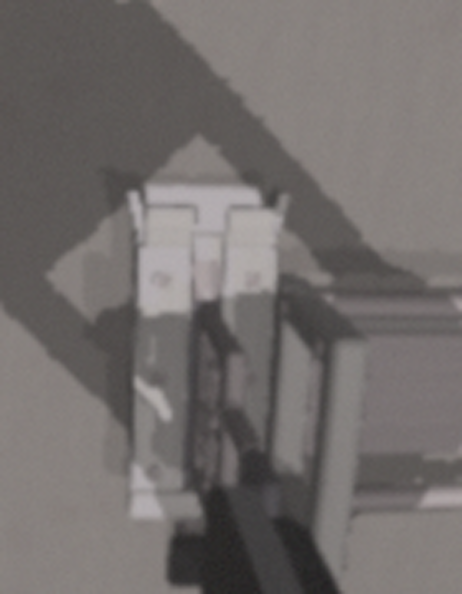

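View pics/t26.png

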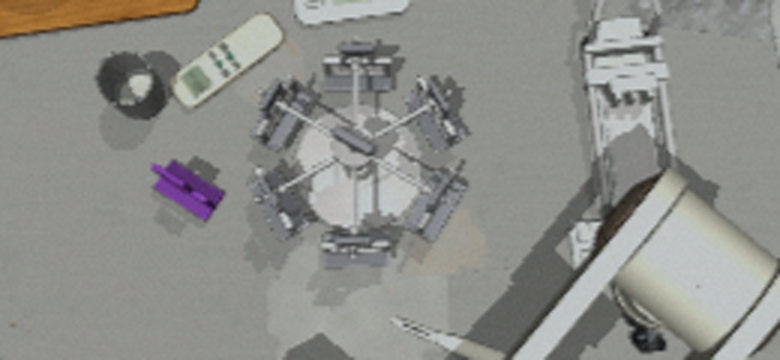

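```bash
python3 -c "
from h import *
print(robot.close_job(), robot.state()['clock'])"
```

```text
the job is handed in; nothing more can be done
the job is handed in; nothing more can be done
```

I changed the cutter over to wedges and handed the job in at about 48 s. The system gave no verdict.

- **Frame removed:** I pressed the catch, slid the fine-grid frame out and hung it on hook 5 at the front.
- **Wedge frame:** it was knocked about 8 cm aside partway through, so I located it again. I then slid it in until it met the end stop (11 N) and let it go.
- **Washed frames:** both washed grid frames hang at the front hooks I turned into place, hooks 3 and 2.

**Last checks:**
- **Carousel:** all six hooks carry a frame, and all tab tops read about 0.21 m, the correct hanging height.
- **Cutter:** the wedge frame sits 76.5 mm from the press pad, the same as the old frame at the start (76.7 mm). The pad reads as up again. I judged the catch from the pad's height and from the ejector not pushing the frame out, since I had no direct reading.
- **Other things on the worktop:** the thermometer, tumbler, peeler and purple frame are where they were in the last pictures.

One thing was off: on the second carousel turn the wrist force reached about 47 N, because the gripper was slightly off the carousel's axis. I corrected this for the last turn, and no frame was disturbed.

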